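# Screen up, then gather the sample jars in the lip corner of the tote

## Task

First slide the clear splash screen between the tote and the tube rack all the way up by its handle, so that it stays up. Then pick the grey tote up by its carry handle and tilt it until all three small jars have slid together into the corner that has the pouring lip, without spilling any. Finish while still holding the tote in the air, tilted down towards that corner with the jars resting there, and leave everything else on the table where it is.

Things in the scene. Friction and masses are not known exactly. Their poses are not given: they have to be found in the camera images.
- sash (a joint): height of the clear sliding splash screen in its two-post frame, m: 0 fully down, 0.100 fully up (end stop); starts low. Slides straight up (world z), needs about 9 N to lift, and stays by friction where it is left.
- sash_handle (a point): centre of the screen's handle: a level grey bar 90 mm long (along this frame's x), 14 mm thick (along y), 18 mm tall (z), on two stubs 20 mm above the screen's top rail (also 14 mm thick). At joint value 0 it is 175 mm above the table. The stubs are 74 mm apart (centre to centre); the frame's posts stand 155 mm to either side along x and are 256 mm tall. The point rises with the screen.
- screen: the screen's fixed two-post aluminium frame, 332 mm long (its x) over two 100 mm long feet, standing on the table; origin at the table under its middle.
- tote: open grey plastic tote, 200 mm (its x) by 150 mm (its y) outside, walls 50 mm high, walls and floor 4 mm thick, about 0.36 kg (varies by up to 25 percent). Origin at the centre of its underside; z up. A rigid carry handle arches over the middle: a bar along y. The tote stands loose on the table.
- tote_grip (a point): centre of the tote's carry-handle bar, 115 mm above the tote's underside: the bar runs along the tote's y (162 mm), is 14 mm thick along its x and 22 mm tall; axes as the tote's. The tote's underside and jars hang below; the jars pass freely under the bar.
- tote_corner (a point): the tote's inner floor corner below the pouring lip (a flat 44 mm wide lip sticking out diagonally at the rim): the corner at the tote's +x and +y, at 96, 71, 4 mm from the tote's origin; axes as the tote's, so the inside lies towards -x and -y.
- jar0: one of three alike squat white sample jars, 26 mm across, 24 mm tall, 20 g, standing loose on the tote's floor; origin at the centre of its underside. They slide on the smooth floor once it slopes more than about 17 degrees, and topple beyond about 45.
- jar1: one of three alike squat white sample jars, 26 mm across, 24 mm tall, 20 g, standing loose on the tote's floor; origin at the centre of its underside. They slide on the smooth floor once it slopes more than about 17 degrees, and topple beyond about 45.
- jar2: one of three alike squat white sample jars, 26 mm across, 24 mm tall, 20 g, standing loose on the tote's floor; origin at the centre of its underside. They slide on the smooth floor once it slopes more than about 17 degrees, and topple beyond about 45.
- rack: white tube rack, 141 x 75 x 50 mm, with sample tubes to 92 mm high, on the far (left) side of the screen; loose, to be left alone; origin at the centre of its underside.
- spray: white spray bottle at the back, 84 mm across, 225 mm tall; loose, to be left alone; origin at the centre of its underside.
- dropper: small white dropper bottle, 28 mm across, 58 mm tall, between tote and screen; loose, to be left alone; origin at the centre of its underside.
- cassette: flat white test cassette, 70 x 24 x 7 mm, between tote and screen; loose, to be left alone; origin at the centre of its underside.
- gel: clear gel bottle, 60 mm across, 130 mm tall, on the right; loose, to be left alone; origin at the centre of its underside.
- cup: white plastic cup, 76 mm across, 85 mm tall, on the right; loose, to be left alone; origin at the centre of its underside.

How it is judged:
By the outcome, as a careful person would: the job done as asked, in the order asked, and still so for the second after the job is handed in, while the arm keeps its last pose, push and grip.
It also fails if it takes over 54 s, if anything falls off the work surface, if the arm or the gripper's body presses on something with over 40 N, if the wrist force passes 120 N, or if a joint passes its speed limit or range.

## Robot

A 6-joint arm with a two-finger parallel gripper is mounted at the origin on the work surface. World frame = base frame: x ahead of the robot, y to its left, z up, the work surface at z = 0. Lengths are in m, angles in degrees, forces in N, time in s.
With the tool pointing down it reaches from about 0.375 to 0.9 m from the base axis. Payload 3.1 kg.
Tool frame: the origin (TCP) lies at the very end of the fingers, on their centre line; the grasp point (between the pads) lies 19 mm behind it; z points along the fingers, x is the direction in which the jaws open and shut, and the axes are right-handed (so a half turn about z gives the same grasp; the last joint's range is limited). The gripper opens to 87 mm and grips with 3 to 60 N. Pads are 19 mm wide; open, the fingers measure 117 mm over their backs; the gripper's body (75 mm by 190 mm) begins 51 mm behind the grasp point.
Start: joints at [56.465, 30.224, 82.088, -0, 67.689, -10.227], TCP at [0.247, 0.574, 0.223] pointing down, gripper open.
Joint ranges: [-176.69, 176.69], [-43.24, 126.21], [12.49, 139.97], [-82, 262], [0, 151.66], [-163.58, 163.58]. Speed limits (degrees/s): [159.86, 159.86, 180, 180, 180, 180].

## Interface

Orientations are given as a 3x3 rotation matrix whose columns are the frame's x, y, z axes.
In Python, from rig import bot gives the robot as it stands.
- The arm moves only by the tool arm_command, never from a script. Its argument "plan" is a list of rows, each an object of numbers: "claw": the opening, from 0 (shut) to 1 (fully open); "dx", "dy", "dz": the shift along the tool's x, y, z in cm; "twist": the turn about the tool's z in degrees. A call has 1 to 8 rows; each row is the pose to reach, as a shift and turn from the pose measured when the call began, along the tool's axes at that moment; what a row does not reach only later rows make up. A row lasts 1/12 s, in which the tool goes at most 41.7 mm and 7.16 degrees, less where a joint would pass 70% of its speed; a pose out of reach is approached as far as the arm can. A call with a gripper value outside its range is refused whole. The fingers move at their own pace and stop on an object; the grip force is fixed at half the most. Time passes only in rows, so rows that repeat a pose let the fingers close. It gives the time, the measured TCP pose, the force and the opening at its end, in the units of the state.
- bot.read_state(): the state, without advancing time (a new reading comes with each control period).
- bot.capture(name): name is "scene" or "top"; returns the picture (400x640x3 uint8, red, green, blue); there is no depth.
- bot.calibration(name): a dict with "intrinsics" (3x3 intrinsics, pixels), "k1" (the pictures are not rectified: a ray, as slopes to the right and down, at radius r is drawn at 1 + k1 r^2 times it, then the intrinsics apply), "rvec" (rotation vector, rad) and "tvec" (3), from world to camera coordinates, as OpenCV has them. Camera axes: x right, y down, z forward; pixel columns grow to the right and rows downward; lengths in m; the calibration is good to about 2 mm. A picture is of the moment at which its call begins. calibration takes no time and is no camera call.
- bot.hand_in(): hands the job in, once; it reports no verdict.
The state is a dict: "time_s": time; "joint_positions": joint angles; "qvel": joint speeds; "tau": joint torques, N m; "position": TCP position; "tcp_rot": TCP orientation; "force": force on the tool from outside, world axes, zero at the start; "moment": the same for the moment, N m; "opening": opening from 0.0 (shut) to 1.0 (fully open).
Only numpy, scipy, OpenCV 4.12 (cv2) and the standard library are available. Lean on these libraries where they do the work, as an engineer would, in place of code of your own. Each camera call takes 0.05 s, during which the arm holds its last target.

## Working session

There is one attempt and no reset: what is moved stays moved. The work goes in short steps, Python scripts to look and compute and a tool call to move; the robot and the scene stay as the last step left them, time stands still between calls to the robot, and variables do not carry over. Pictures are saved under pics/ and viewed, and the job is handed in when it is done.

Besides the shell and the picture viewer there is one more tool, called after "Emit:" by a JSON object that holds its "name" and its "arguments", one argument or row to a line. arm_command: Moves the arm, as the interface text tells. Its arguments: {"type":"object","properties":{"plan":{"type":"array"}},"required":["plan"]}

```bash
ls; mkdir -p pics; python3 - <<'E'
from rig import bot
import cv2
for n in ("scene","top"):
    im=bot.capture(n); cv2.imwrite(f"pics/{n}0.png",im[:,:,::-1]); print(n,bot.calibration(n))
print(bot.read_state())
E
```

```text
pics
scene {'intrinsics': array([[511.41076672,   0.        , 321.81838386],
       [  0.        , 511.41076672, 193.70203686],
       [  0.        ,   0.        ,   1.        ]]), 'k1': -0.12956562951468767, 'rvec': array([ 2.12247581,  0.54710016, -0.25559448]), 'tvec': array([-0.52520145, -0.03273231,  1.89125451])}
top {'intrinsics': array([[452.0155532 ,   0.        , 322.58234073],
       [  0.        , 452.0155532 , 201.45392459],
       [  0.        ,   0.        ,   1.        ]]), 'k1': -0.057845177782831804, 'rvec': array([ 2.10117388, -2.14308816,  0.20890665]), 'tvec': array([0.06875943, 0.59439757, 1.51331905])}
{'time_s': 0.1, 'joint_positions': array([ 5.64659548e+01,  3.02723981e+01,  8.21480085e+01, -5.83532060e-04,
        6.76875479e+01, -1.02276025e+01]), 'qvel': array([-0.01524967, -0.04663247, -0.14950095,  0.03112055, -0.03937941,
       -0.08608104]), 'tau': array([-3.00523752e-04, -4.40982556e+01, -1.77149552e+01,  6.34722551e-02,
        5.33532968e-02, -4.35218283e-05]), 'position': array([0.24690073, 0.57346951, 0.22168853]), 'tcp_rot': array([[ 3.95644259e-01,  9.18403263e-01, -1.03301751e-03],
       [ 9.18401969e-01, -3.95645474e-01, -1.57576157e-03],
       [-1.85589327e-03, -3.25284294e-04, -9.99998225e-01]]), 'force': array([ 0.42674559, -0.57099508, -0.20994647]), 'moment': array([-0.01295325, -0.01384599, -0.02732191]), 'opening': 1.0007326793466755}
```

View pics/scene0.png

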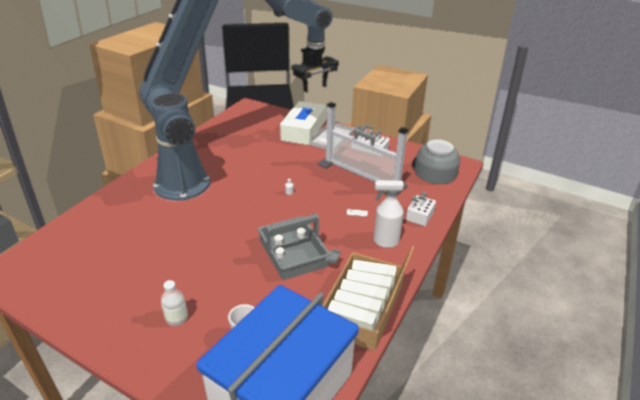

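View pics/top0.png

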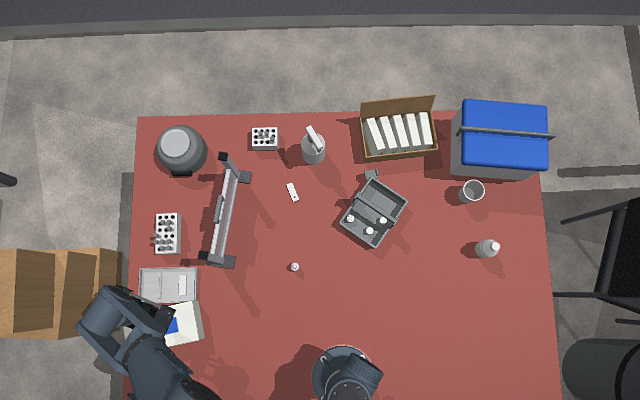

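Scene view: screen frame around (365,150) px, tote at (295,245). Top view: screen from (224,157) to (216,262), tote around (373,212), with its lip at (372,174). I'll enlarge these for measurement.

```bash
cat > h.py <<'E'
import numpy as np, cv2
from rig import bot
from scipy.optimize import least_squares
C={n:bot.calibration(n) for n in("scene","top")}
def proj(n,P):
    c=C[n]; d=np.array([c['k1'],0,0,0,0.])
    return cv2.projectPoints(np.atleast_2d(np.array(P,float)),c['rvec'],c['tvec'],c['intrinsics'],d)[0][:,0]
def tri(a,b):  # a px in scene, b px in top
    f=lambda p: np.r_[proj("scene",p)[0]-a,proj("top",p)[0]-b]
    r=least_squares(f,[.6,.1,.1]); return r.x,np.sqrt((r.fun**2).mean())
def onz(n,px,z):
    r=least_squares(lambda q: proj(n,[q[0],q[1],z])[0]-px,[.6,.1]); return r.x
def crop(n,im,x0,y0,x1,y1,s,name):
    c=cv2.resize(im[y0:y1,x0:x1],None,fx=s,fy=s,interpolation=cv2.INTER_CUBIC)
    for x in range((x0+9)//10*10,x1,10):
        cv2.putText(c,str(x),((x-x0)*s,8),0,.3,(255,255,0),1); c[10:16,(x-x0)*s]=(255,255,0)
    for y in range((y0+9)//10*10,y1,10):
        cv2.putText(c,str(y),(0,(y-y0)*s+4),0,.3,(255,255,0),1); c[(y-y0)*s,20:26]=(255,255,0)
    cv2.imwrite("pics/"+name+".png",c[:,:,::-1])
E
python3 - <<'E'
from h import *
s=cv2.imread("pics/scene0.png")[:,:,::-1];t=cv2.imread("pics/top0.png")[:,:,::-1]
crop("scene",s,250,200,350,285,7,"cs_tote"); crop("top",t,330,160,420,255,6,"ct_tote")
crop("scene",s,310,90,420,200,5,"cs_scr"); crop("top",t,180,140,270,280,4,"ct_scr")
E
```

```text
(no output)
```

View pics/cs_tote.png

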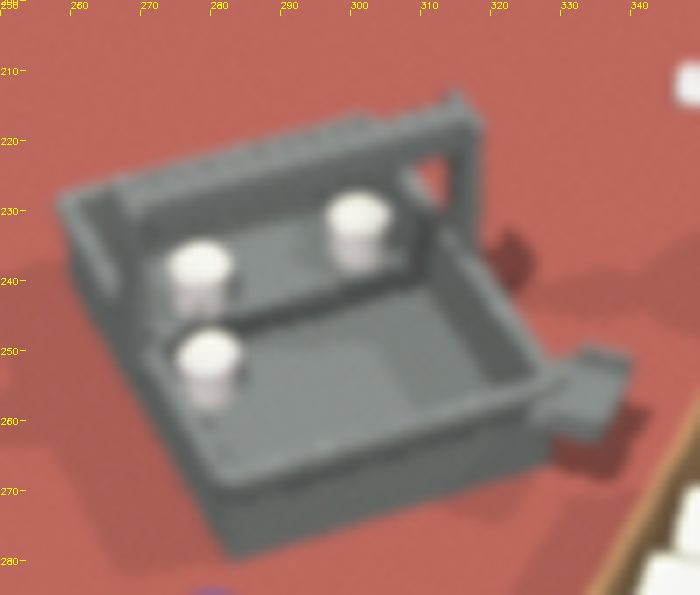

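View pics/ct_tote.png

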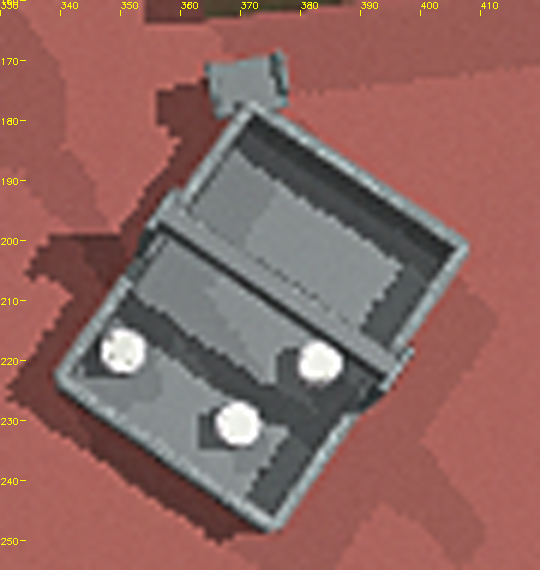

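View pics/cs_scr.png

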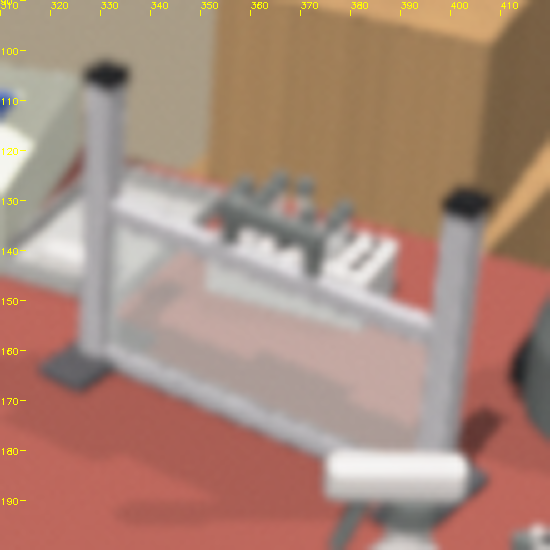

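View pics/ct_scr.png

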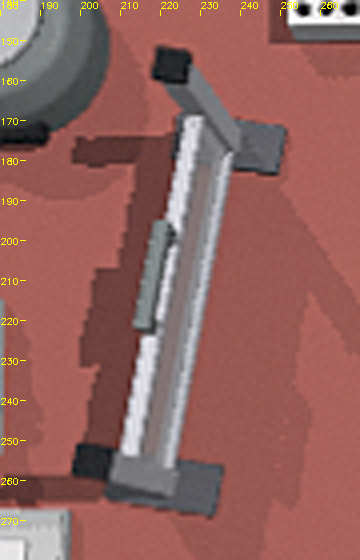

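```bash
python3 - <<'E'
from h import *
for a,b in [((329.5,104.5),(202,255)),((401.5,130),(222,156)),((352,131),(215.5,221)),((374,140),(220,196.5))]:
    print(tri(a,b))
# tote fit: rim corners z=.05
rim={'pp':(100,75,50),'mp':(-100,75,50),'mm':(-100,-75,50),'pm':(100,-75,50)}
obs=[("top",'mp',(339.5,223.5)),("top",'mm',(375,248)),("top",'pm',(407.5,201)),("top",'pp',(371,177.5)),("scene",'pm',(282.5,269))]
def W(q,p):
    c,s=np.cos(q[2]),np.sin(q[2]);p=np.array(p)/1000
    return [q[0]+c*p[0]-s*p[1],q[1]+s*p[0]+c*p[1],q[3]+p[2]]
f=lambda q:np.concatenate([proj(n,W(q,rim[k]))[0]-px for n,k,px in obs])
r=least_squares(f,[.7,0,-.6,0]);print(r.x,np.degrees(r.x[2]),r.fun.round(1))
q=r.x
for n in("top","scene"):
    print(n,{k:proj(n,W(q,p))[0].round(1) for k,p in {**rim,'barE+':(0,81,126),'barE-':(0,-81,126),'org':(0,0,0)}.items()})
print(W(q,(0,0,115)))
for px in [(350,218),(382,220),(369,231)]: print(onz("top",px,.028))
for px,z in [((294.5,267),0.05),((292,192),.004),((313,148),.1),((473,191),.08)]: print('obj',onz("top",px,z))
E
```

```text
(array([0.4005428 , 0.41929672, 0.25331272]), np.float64(0.4993023360374565))
(array([0.70591071, 0.36664159, 0.25292604]), np.float64(0.37575407279334344))
(array([0.5111694 , 0.39666508, 0.18273346]), np.float64(0.9695197917396219))
(array([0.59696512, 0.38936801, 0.1710527 ]), np.float64(0.17673718689754064))
[ 0.55625062 -0.11892142 -0.62457259 -0.00254894] -35.785373162488185 [-0.1 -0.1  0.4 -0.  -0.7 -0.   0.2 -0.2 -0.4  0. ]
top {'pp': array([371.2, 177.3]), 'mp': array([339.4, 223.4]), 'mm': array([375.4, 248. ]), 'pm': array([406.8, 201. ]), 'barE+': array([355.6, 194.7]), 'barE-': array([396.3, 222. ]), 'org': array([371.7, 214.5])}
scene {'pp': array([328.7, 254.6]), 'mp': array([301.3, 217.3]), 'mm': array([258. , 229.2]), 'pm': array([282.1, 269. ]), 'barE+': array([316.5, 215.3]), 'barE-': array([266.6, 229.1]), 'org': array([292.5, 253.8])}
[np.float64(0.5562506231024305), np.float64(-0.11892141593291493), np.float64(0.11245105688163155)]
[ 0.54017684 -0.03839316]
[ 0.53080576 -0.15079176]
[ 0.49283359 -0.10348643]
obj [0.37195821 0.15693898]
obj [0.64292533 0.16637417]
obj [0.77639406 0.08665761]
obj [ 0.61791438 -0.46453904]
```

```bash
cat >> h.py <<'E'
def go(p,yaw):
    s=bot.read_state(); R=s['tcp_rot']; d=R.T@(np.array(p)-s['position'])*100
    y0=np.degrees(np.arctan2(R[1,0],R[0,0])); w=(y0-yaw+90)%180-90
    print("t %.2f pos %s yaw %.1f tilt %s open %.3f F %s"%(s['time_s'],s['position'].round(4),y0,R[:,2].round(3),s['opening'],s['force'].round(1)))
    print("  j",s['joint_positions'].round(1)," dx dy dz twist:",d.round(2),round(w,1),"from base",np.hypot(*p[:2]).round(3))
E
python3 - <<'E'
from h import *
go([.553,.393,.33],80.2)
E
```

```text
t 0.10 pos [0.2469 0.5735 0.2217] yaw 66.7 tilt [-0.001 -0.002 -1.   ] open 1.001 F [ 0.4 -0.6 -0.2]
  j [ 56.5  30.3  82.1  -0.   67.7 -10.2]  dx dy dz twist: [ -4.48  35.25 -10.83] -13.5 from base 0.678
```

Emit:
{"name": "arm_command", "arguments": {
  "plan": [
    {"claw": 1, "dz": -10.8},
    {"claw": 1, "dz": -10.8},
    {"claw": 1, "dz": -10.8, "dy": 2, "twist": -6},
    {"claw": 1, "dx": -4.5, "dy": 35.2, "dz": -10.8, "twist": -13.5},
    {"claw": 1, "dx": -4.5, "dy": 35.2, "dz": -10.8, "twist": -13.5},
    {"claw": 1, "dx": -4.5, "dy": 35.2, "dz": -10.8, "twist": -13.5},
    {"claw": 1, "dx": -4.5, "dy": 35.2, "dz": -10.8, "twist": -13.5},
    {"claw": 1, "dx": -4.5, "dy": 35.2, "dz": -10.8, "twist": -13.5}
  ]
}}

```text
$.plan[0]: bad value
```

```bash
python3 - <<'E'
from h import *
go([.553,.393,.29],80.2)
E
```

```text
t 0.10 pos [0.2469 0.5735 0.2217] yaw 66.7 tilt [-0.001 -0.002 -1.   ] open 1.001 F [ 0.4 -0.6 -0.2]
  j [ 56.5  30.3  82.1  -0.   67.7 -10.2]  dx dy dz twist: [-4.48 35.25 -6.83] -13.5 from base 0.678
```

Perhaps every field must be given.

Emit:
{"name": "arm_command", "arguments": {
  "plan": [
    {"claw": 1, "dx": 0, "dy": 0, "dz": -10.8, "twist": 0},
    {"claw": 1, "dx": 0, "dy": 0, "dz": -10.8, "twist": 0},
    {"claw": 1, "dx": 0, "dy": 2, "dz": -10.8, "twist": -6},
    {"claw": 1, "dx": -4.5, "dy": 35.2, "dz": -10.8, "twist": -13.5},
    {"claw": 1, "dx": -4.5, "dy": 35.2, "dz": -10.8, "twist": -13.5},
    {"claw": 1, "dx": -4.5, "dy": 35.2, "dz": -10.8, "twist": -13.5},
    {"claw": 1, "dx": -4.5, "dy": 35.2, "dz": -10.8, "twist": -13.5},
    {"claw": 1, "dx": -4.5, "dy": 35.2, "dz": -10.8, "twist": -13.5}
  ]
}}

```text
time_s: 0.77
position: [0.4433, 0.458, 0.3293]
tcp_rot: [[0.17, 0.985, -0.002], [0.985, -0.17, -0.002], [-0.002, -0.001, -1.0]]
force: [1.3, 0.4, 0.0]
opening: 1.0
```

```bash
python3 - <<'E'
from h import *
go([.553,.393,.29],80.2)
E
```

```text
t 0.77 pos [0.4433 0.458  0.3293] yaw 80.2 tilt [-0.002 -0.002 -1.   ] open 1.000 F [1.3 0.4 0. ]
  j [ 35.9  25.9  72.2  -0.   82.  -44.3]  dx dy dz twist: [-4.53 11.93  3.92] 0.0 from base 0.678
```

Emit:
{"name": "arm_command", "arguments": {
  "plan": [
    {"claw": 1, "dx": -4.5, "dy": 11.9, "dz": 0, "twist": 0},
    {"claw": 1, "dx": -4.5, "dy": 11.9, "dz": 0, "twist": 0},
    {"claw": 1, "dx": -4.5, "dy": 11.9, "dz": 0, "twist": 0},
    {"claw": 1, "dx": -4.5, "dy": 11.9, "dz": 2, "twist": 0},
    {"claw": 1, "dx": -4.5, "dy": 11.9, "dz": 6, "twist": 0},
    {"claw": 1, "dx": -4.5, "dy": 11.9, "dz": 9, "twist": 0},
    {"claw": 1, "dx": -4.5, "dy": 11.9, "dz": 10, "twist": 0}
  ]
}}

```text
time_s: 1.35
position: [0.5497, 0.391, 0.2229]
tcp_rot: [[0.171, 0.985, -0.012], [0.985, -0.171, -0.007], [-0.009, -0.011, -1.0]]
force: [-1.8, -0.3, -0.3]
opening: 1.001
```

```bash
python3 - <<'E'
from h import *
s=bot.capture("scene");t=bot.capture("top")
crop("scene",s,310,60,420,200,4,"cs1"); crop("top",t,160,130,270,270,4,"ct1")
go([.553,.393,.163],80.2)
E
```

```text
t 1.45 pos [0.551  0.3924 0.2261] yaw 80.2 tilt [-0.008 -0.005 -1.   ] open 0.999 F [-0.4  1.2  0.9]
  j [ 26.   34.4  73.4  -0.1  72.8 -54.2]  dx dy dz twist: [0.14 0.23 6.3 ] 0.0 from base 0.678
```

View pics/cs1.png

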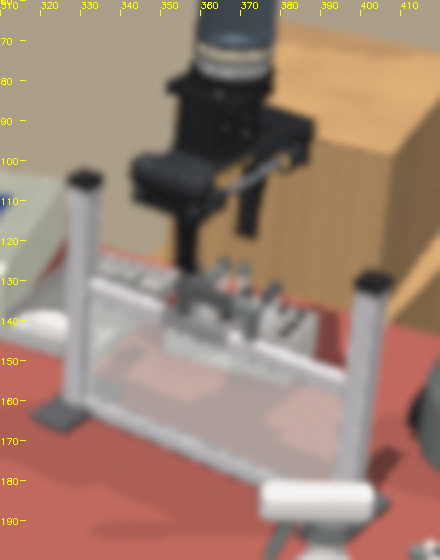

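View pics/ct1.png

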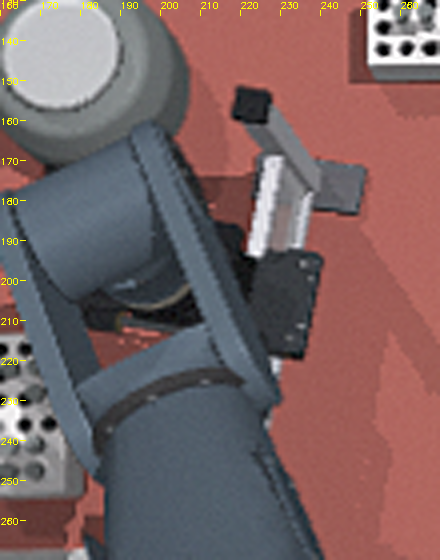

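The fingers straddle the handle: tips are at (357,128) and (372,118), with the handle centre near (363,137). Descend and grip.

Emit:
{"name": "arm_command", "arguments": {
  "plan": [
    {"claw": 1, "dx": 0.1, "dy": 0.2, "dz": 2, "twist": 0},
    {"claw": 1, "dx": 0.1, "dy": 0.2, "dz": 4, "twist": 0},
    {"claw": 1, "dx": 0.1, "dy": 0.2, "dz": 5.5, "twist": 0},
    {"claw": 1, "dx": 0.1, "dy": 0.2, "dz": 6.1, "twist": 0},
    {"claw": 1, "dx": 0.1, "dy": 0.2, "dz": 6.1, "twist": 0},
    {"claw": 0.5, "dx": 0.1, "dy": 0.2, "dz": 6.1, "twist": 0},
    {"claw": 0, "dx": 0.1, "dy": 0.2, "dz": 6.1, "twist": 0},
    {"claw": 0, "dx": 0.1, "dy": 0.2, "dz": 6.1, "twist": 0}
  ]
}}

```text
time_s: 2.12
position: [0.5537, 0.3933, 0.167]
tcp_rot: [[0.17, 0.985, -0.005], [0.985, -0.17, -0.004], [-0.004, -0.004, -1.0]]
force: [-0.2, -0.0, 0.1]
opening: 0.856
```

Emit:
{"name": "arm_command", "arguments": {
  "plan": [
    {"claw": 0, "dx": 0, "dy": 0, "dz": 0, "twist": 0},
    {"claw": 0, "dx": 0, "dy": 0, "dz": 0, "twist": 0},
    {"claw": 0, "dx": 0, "dy": 0, "dz": 0, "twist": 0},
    {"claw": 0, "dx": 0, "dy": 0, "dz": 0, "twist": 0}
  ]
}}

```text
time_s: 2.45
position: [0.5538, 0.3934, 0.1673]
tcp_rot: [[0.17, 0.985, -0.005], [0.985, -0.17, -0.003], [-0.004, -0.004, -1.0]]
force: [0.0, 0.1, -0.3]
opening: 0.553
```

Emit:
{"name": "arm_command", "arguments": {
  "plan": [
    {"claw": 0, "dx": 0, "dy": 0, "dz": 0.2, "twist": 0},
    {"claw": 0, "dx": 0, "dy": 0, "dz": 0.2, "twist": 0},
    {"claw": 0, "dx": 0, "dy": 0, "dz": 0.2, "twist": 0},
    {"claw": 0, "dx": 0, "dy": 0, "dz": 0.2, "twist": 0},
    {"claw": 0, "dx": 0, "dy": 0, "dz": 0.2, "twist": 0},
    {"claw": 0, "dx": 0, "dy": 0, "dz": 0.2, "twist": 0},
    {"claw": 0, "dx": 0, "dy": 0, "dz": 0.2, "twist": 0},
    {"claw": 0, "dx": 0, "dy": 0, "dz": 0.2, "twist": 0}
  ]
}}

```text
time_s: 3.12
position: [0.5533, 0.3913, 0.1651]
tcp_rot: [[0.17, 0.985, -0.006], [0.985, -0.17, -0.007], [-0.008, -0.005, -1.0]]
force: [-0.3, -5.6, 0.3]
opening: 0.156
```

Emit:
{"name": "arm_command", "arguments": {
  "plan": [
    {"claw": 0, "dx": 0, "dy": 0, "dz": -1.2, "twist": 0},
    {"claw": 0, "dx": 0, "dy": 0, "dz": -2.6, "twist": 0},
    {"claw": 0, "dx": 0, "dy": 0, "dz": -4, "twist": 0},
    {"claw": 0, "dx": 0, "dy": 0, "dz": -5.4, "twist": 0},
    {"claw": 0, "dx": 0, "dy": 0, "dz": -6.6, "twist": 0},
    {"claw": 0, "dx": 0, "dy": 0, "dz": -7.6, "twist": 0},
    {"claw": 0, "dx": 0, "dy": 0, "dz": -8.6, "twist": 0},
    {"claw": 0, "dx": 0, "dy": 0, "dz": -8.8, "twist": 0}
  ]
}}

```text
time_s: 3.78
position: [0.5533, 0.3913, 0.2539]
tcp_rot: [[0.17, 0.985, -0.008], [0.985, -0.17, -0.009], [-0.01, -0.006, -1.0]]
force: [0.2, -2.8, -8.6]
opening: 0.16
```

```bash
python3 - <<'E'
from h import *
s=bot.capture("scene");crop("scene",s,310,40,420,200,4,"cs2")
go([.553,.393,.263],80.2)
E
```

```text
t 3.83 pos [0.5533 0.3913 0.254 ] yaw 80.2 tilt [-0.007 -0.009 -1.   ] open 0.158 F [-1.1 -3.2 -2.1]
  j [ 26.   33.1  71.3  -0.3  76.3 -54.2]  dx dy dz twist: [ 0.16 -0.06 -0.9 ] 0.0 from base 0.678
```

View pics/cs2.png

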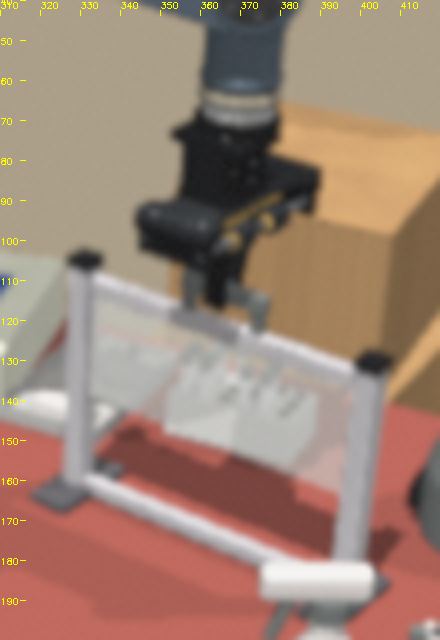

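The screen's top rail moved from about (360,140) up to (360,120). I'll continue up to the end stop, watching the force.

Emit:
{"name": "arm_command", "arguments": {
  "plan": [
    {"claw": 0, "dx": 0, "dy": 0, "dz": -0.5, "twist": 0},
    {"claw": 0, "dx": 0, "dy": 0, "dz": -0.8, "twist": 0},
    {"claw": 0, "dx": 0, "dy": 0, "dz": -0.9, "twist": 0},
    {"claw": 0, "dx": 0, "dy": 0, "dz": -0.9, "twist": 0}
  ]
}}

```text
time_s: 4.17
position: [0.5533, 0.3912, 0.2619]
tcp_rot: [[0.17, 0.985, -0.008], [0.985, -0.17, -0.009], [-0.011, -0.007, -1.0]]
force: [2.8, -1.0, -12.4]
opening: 0.157
```

Emit:
{"name": "arm_command", "arguments": {
  "plan": [
    {"claw": 0, "dx": 0, "dy": 0, "dz": -0.4, "twist": 0},
    {"claw": 0, "dx": 0, "dy": 0, "dz": -0.5, "twist": 0},
    {"claw": 0, "dx": 0, "dy": 0, "dz": -0.6, "twist": 0},
    {"claw": 0, "dx": 0, "dy": 0, "dz": -0.6, "twist": 0}
  ]
}}

```text
time_s: 4.5
position: [0.5531, 0.3912, 0.262]
tcp_rot: [[0.17, 0.985, -0.012], [0.985, -0.17, -0.011], [-0.013, -0.01, -1.0]]
force: [7.5, 2.5, -29.6]
opening: 0.158
```

End stop: the force rose to 30 N with no further travel. Release and retreat upward.

Emit:
{"name": "arm_command", "arguments": {
  "plan": [
    {"claw": 0, "dx": 0, "dy": 0, "dz": 0, "twist": 0},
    {"claw": 0.8, "dx": 0, "dy": 0, "dz": 0, "twist": 0},
    {"claw": 0.8, "dx": 0, "dy": 0, "dz": 0, "twist": 0},
    {"claw": 0.8, "dx": 0, "dy": 0, "dz": 0, "twist": 0},
    {"claw": 0.8, "dx": 0, "dy": 0, "dz": 0, "twist": 0},
    {"claw": 0.8, "dx": 0, "dy": 0, "dz": -1, "twist": 0},
    {"claw": 0.8, "dx": 0, "dy": 0, "dz": -3, "twist": 0},
    {"claw": 0.8, "dx": 0, "dy": 0, "dz": -6, "twist": 0}
  ]
}}

```text
time_s: 5.17
position: [0.5524, 0.3912, 0.3211]
tcp_rot: [[0.17, 0.985, -0.017], [0.985, -0.17, -0.013], [-0.016, -0.015, -1.0]]
force: [-0.9, 0.3, 0.2]
opening: 0.601
```

```bash
python3 - <<'E'
from h import *
s=bot.capture("scene");crop("scene",s,310,40,420,200,4,"cs3")
go([.556,-.119,.263],-35.8)
E
```

```text
t 5.22 pos [0.5561 0.3932 0.3306] yaw 80.2 tilt [-0.002 -0.006 -1.   ] open 0.646 F [1.9 0.9 4.3]
  j [ 26.   29.9  65.1  -0.2  85.3 -54.2]  dx dy dz twist: [-50.44   8.7    7.05] -64.0 from base 0.569
```

View pics/cs3.png

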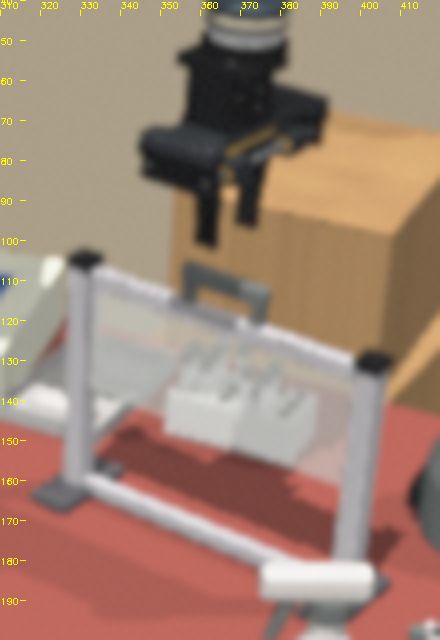

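Emit:
{"name": "arm_command", "arguments": {
  "plan": [
    {"claw": 1, "dx": -4, "dy": 0.7, "dz": -1, "twist": 7},
    {"claw": 1, "dx": -8, "dy": 1.4, "dz": -1, "twist": 14},
    {"claw": 1, "dx": -12, "dy": 2.1, "dz": -1, "twist": 21},
    {"claw": 1, "dx": -16, "dy": 2.8, "dz": -1, "twist": 28},
    {"claw": 1, "dx": -20, "dy": 3.5, "dz": -1, "twist": 35},
    {"claw": 1, "dx": -24, "dy": 4.2, "dz": -1, "twist": 42},
    {"claw": 1, "dx": -28, "dy": 4.9, "dz": -1, "twist": 49},
    {"claw": 1, "dx": -32, "dy": 5.6, "dz": -1, "twist": 56}
  ]
}}

```text
time_s: 5.88
position: [0.557, 0.0667, 0.3442]
tcp_rot: [[0.914, 0.405, 0.001], [0.405, -0.914, -0.006], [-0.002, 0.006, -1.0]]
force: [1.1, -0.5, 1.0]
opening: 0.997
```

```bash
python3 - <<'E'
from h import *
go([.556,-.119,.34],-35.8)
E
```

```text
t 5.88 pos [0.557  0.0667 0.3442] yaw 23.9 tilt [ 0.001 -0.006 -1.   ] open 0.997 F [ 1.1 -0.5  1. ]
  j [ -4.4  18.3  82.   -0.3  79.6 -28.2]  dx dy dz twist: [-7.61 16.94  0.53] 59.7 from base 0.569
```

```bash
python3 - <<'E'
import numpy as np
from scipy.optimize import least_squares
D=np.array([(30.27,82.15,.6244,.2217),(25.9,72.2,.6374,.3293),(34.4,73.4,.6757,.2261),(33.1,71.3,.6777,.254),(29.9,65.1,.681,.3306),(18.3,82,.561,.3442)])
a,b=np.radians(D[:,0]),np.radians(D[:,0]+D[:,1])
rp=np.sqrt(D[:,2]**2-.11**2)
# linear: rp = r0 + L2 sin a + L3 sin b ; z=z0+L2 cos a+L3 cos b
n=len(D);A=np.zeros((2*n,4));A[:n,0]=1;A[n:,1]=1;A[:n,2]=np.sin(a);A[n:,2]=np.cos(a);A[:n,3]=np.sin(b);A[n:,3]=np.cos(b)
y=np.r_[rp,D[:,3]];x,*_=np.linalg.lstsq(A,y,rcond=None);print("r0 z0 L2 L3",x,(A@x-y).round(4))
E
```

```text
r0 z0 L2 L3 [ 1.17885346e-04 -8.27019461e-02  5.21588566e-01  3.96420879e-01] [ 0.0149 -0.0074  0.0056  0.0002 -0.017   0.0038 -0.0051  0.0013  0.0004
  0.0017  0.0043 -0.0026]
```

Emit:
{"name": "arm_command", "arguments": {
  "plan": [
    {"claw": 1, "dx": 4, "dy": 1.7, "dz": -2, "twist": 0},
    {"claw": 1, "dx": 8, "dy": 3.4, "dz": -4, "twist": 0},
    {"claw": 1, "dx": 12, "dy": 5.1, "dz": -4, "twist": 0},
    {"claw": 1, "dx": 36, "dy": 16, "dz": -4, "twist": 0},
    {"claw": 1, "dx": 36, "dy": 16, "dz": -4, "twist": 0},
    {"claw": 1, "dx": 36, "dy": 16, "dz": -4, "twist": 0},
    {"claw": 1, "dx": 36, "dy": 16, "dz": -4, "twist": 0},
    {"claw": 1, "dx": 36, "dy": 16, "dz": -4, "twist": 0}
  ]
}}

```text
time_s: 6.55
position: [0.8713, 0.0669, 0.385]
tcp_rot: [[0.914, 0.405, 0.005], [0.405, -0.914, -0.006], [0.002, 0.007, -1.0]]
force: [1.2, -0.1, 1.0]
opening: 1.001
```

```bash
python3 - <<'E'
from h import *
go([.556,-.119,.34],-35.8)
E
```

```text
t 6.55 pos [0.8713 0.0669 0.385 ] yaw 23.9 tilt [ 0.005 -0.006 -1.   ] open 1.001 F [ 1.2 -0.1  1. ]
  j [ -2.8  51.6  15.1  -0.3 113.1 -26.8]  dx dy dz twist: [-36.37   4.2    4.45] 59.7 from base 0.569
```

Emit:
{"name": "arm_command", "arguments": {
  "plan": [
    {"claw": 1, "dx": 9, "dy": 4, "dz": 0, "twist": 0},
    {"claw": 1, "dx": 9, "dy": 4, "dz": 0, "twist": 0},
    {"claw": 1, "dx": 9, "dy": 4, "dz": 0, "twist": 0},
    {"claw": 1, "dx": 9, "dy": 4, "dz": 0, "twist": 0}
  ]
}}

```text
time_s: 6.88
position: [0.9005, 0.062, 0.3578]
tcp_rot: [[0.914, 0.405, 0.038], [0.405, -0.914, -0.004], [0.033, 0.019, -0.999]]
force: [2.3, 0.4, 0.5]
opening: 1.003
```

```bash
python3 - <<'E'
from h import *
go([.556,-.119,.34],-35.8)
E
```

```text
t 6.88 pos [0.9005 0.062  0.3578] yaw 23.9 tilt [ 0.038 -0.004 -0.999] open 1.003 F [2.3 0.4 0.5]
  j [-3.100e+00  5.450e+01  1.250e+01 -1.000e-01  1.108e+02 -2.700e+01]  dx dy dz twist: [-38.87   2.58   0.53] 59.7 from base 0.569
```

Emit:
{"name": "arm_command", "arguments": {
  "plan": [
    {"claw": 1, "dx": 22, "dy": 10, "dz": -12, "twist": 0},
    {"claw": 1, "dx": 22, "dy": 10, "dz": -12, "twist": 0},
    {"claw": 1, "dx": 22, "dy": 10, "dz": -12, "twist": 0},
    {"claw": 1, "dx": 22, "dy": 10, "dz": -12, "twist": 0}
  ]
}}

```text
time_s: 7.22
position: [0.905, 0.0537, 0.3742]
tcp_rot: [[0.912, 0.404, 0.074], [0.405, -0.914, -0.002], [0.067, 0.032, -0.997]]
force: [-0.2, -0.2, 0.3]
opening: 0.998
```

```bash
python3 - <<'E'
from h import *
go([.556,-.119,.34],-35.8)
E
```

```text
t 7.22 pos [0.905  0.0537 0.3742] yaw 24.0 tilt [ 0.074 -0.002 -0.997] open 0.998 F [-0.2 -0.2  0.3]
  j [ -3.7  53.5  12.5   0.2 109.7 -27.5]  dx dy dz twist: [-39.04   1.59   0.87] 59.8 from base 0.569
```

```bash
python3 - <<'E'
from h import *
go([.62,.0,.36],-6);go([.36,-.08,.36],-36)
E
```

```text
t 7.22 pos [0.905  0.0537 0.3742] yaw 24.0 tilt [ 0.074 -0.002 -0.997] open 0.998 F [-0.2 -0.2  0.3]
  j [ -3.7  53.5  12.5   0.2 109.7 -27.5]  dx dy dz twist: [-28.25  -6.64  -0.68] 30.0 from base 0.62
t 7.22 pos [0.905  0.0537 0.3742] yaw 24.0 tilt [ 0.074 -0.002 -0.997] open 0.998 F [-0.2 -0.2  0.3]
  j [ -3.7  53.5  12.5   0.2 109.7 -27.5]  dx dy dz twist: [-55.2   -9.83  -2.59] 60.0 from base 0.369
```

Emit:
{"name": "arm_command", "arguments": {
  "plan": [
    {"claw": 1, "dx": -55, "dy": -10, "dz": -2.6, "twist": 60},
    {"claw": 1, "dx": -55, "dy": -10, "dz": -2.6, "twist": 60},
    {"claw": 1, "dx": -55, "dy": -10, "dz": -2.6, "twist": 60},
    {"claw": 1, "dx": -55, "dy": -10, "dz": -2.6, "twist": 60},
    {"claw": 1, "dx": -55, "dy": -10, "dz": -2.6, "twist": 60},
    {"claw": 1, "dx": -55, "dy": -10, "dz": -2.6, "twist": 60},
    {"claw": 1, "dx": -55, "dy": -10, "dz": -2.6, "twist": 60},
    {"claw": 1, "dx": -55, "dy": -10, "dz": -2.6, "twist": 60}
  ]
}}

```text
time_s: 7.88
position: [0.597, -0.021, 0.3671]
tcp_rot: [[0.855, -0.513, 0.078], [-0.515, -0.857, -0.003], [0.068, -0.038, -0.997]]
force: [0.4, -0.6, 0.6]
opening: 1.001
```

```bash
python3 - <<'E'
from h import *
go([.36,-.08,.36],-36)
E
```

```text
t 7.88 pos [ 0.597  -0.021   0.3671] yaw -31.1 tilt [ 0.078 -0.003 -0.997] open 1.001 F [ 0.4 -0.6  0.6]
  j [-13.2  18.6  78.3   0.9  78.8  17.7]  dx dy dz twist: [-17.26  17.25  -1.12] 4.9 from base 0.369
```

Emit:
{"name": "arm_command", "arguments": {
  "plan": [
    {"claw": 1, "dx": -17, "dy": 17, "dz": -1.1, "twist": 5},
    {"claw": 1, "dx": -17, "dy": 17, "dz": -1.1, "twist": 5},
    {"claw": 1, "dx": -17, "dy": 17, "dz": -1.1, "twist": 5},
    {"claw": 1, "dx": -17, "dy": 17, "dz": -1.1, "twist": 5},
    {"claw": 1, "dx": -17, "dy": 17, "dz": -1.1, "twist": 5},
    {"claw": 1, "dx": -17, "dy": 17, "dz": -1.1, "twist": 5},
    {"claw": 1, "dx": -23, "dy": 23, "dz": -1.1, "twist": 5},
    {"claw": 1, "dx": -23, "dy": 23, "dz": -1.1, "twist": 5}
  ]
}}

```text
time_s: 8.55
position: [0.2821, -0.0999, 0.3554]
tcp_rot: [[0.808, -0.584, 0.082], [-0.585, -0.811, -0.007], [0.071, -0.042, -0.997]]
force: [-1.1, -1.5, 0.8]
opening: 0.998
```

```bash
python3 - <<'E'
from h import *
go([.25,-.08,.36],-36)
E
```

```text
t 8.55 pos [ 0.2821 -0.0999  0.3554] yaw -35.9 tilt [ 0.082 -0.007 -0.997] open 0.998 F [-1.1 -1.5  0.8]
  j [-44.6 -10.6 112.5   3.1  74.5  -9.5]  dx dy dz twist: [-3.72  0.24 -0.73] 0.1 from base 0.262
```

```bash
python3 - <<'E'
from h import *
go([.29,-.09,.13],-36)
E
```

```text
t 8.55 pos [ 0.2821 -0.0999  0.3554] yaw -35.9 tilt [ 0.082 -0.007 -0.997] open 0.998 F [-1.1 -1.5  0.8]
  j [-44.6 -10.6 112.5   3.1  74.5  -9.5]  dx dy dz twist: [-1.53 -0.32 22.52] 0.1 from base 0.304
```

Emit:
{"name": "arm_command", "arguments": {
  "plan": [
    {"claw": 1, "dx": -1.5, "dy": -0.3, "dz": 22, "twist": 0},
    {"claw": 1, "dx": -1.5, "dy": -0.3, "dz": 22, "twist": 0},
    {"claw": 1, "dx": -1.5, "dy": -0.3, "dz": 22, "twist": 0},
    {"claw": 1, "dx": -1.5, "dy": -0.3, "dz": 22, "twist": 0},
    {"claw": 1, "dx": -1.5, "dy": -0.3, "dz": 22, "twist": 0},
    {"claw": 1, "dx": -1.5, "dy": -0.3, "dz": 22, "twist": 0},
    {"claw": 1, "dx": -10, "dy": 8, "dz": 22, "twist": 0},
    {"claw": 1, "dx": -14, "dy": 12, "dz": 22, "twist": 0}
  ]
}}

```text
time_s: 9.22
position: [0.227, -0.1127, 0.1433]
tcp_rot: [[0.814, -0.577, 0.065], [-0.578, -0.816, 0.003], [0.052, -0.04, -0.998]]
force: [-0.7, -1.1, -0.4]
opening: 0.998
```

```bash
python3 - <<'E'
from h import *
go([.20,-.09,.13],-36)
E
```

```text
t 9.22 pos [ 0.227  -0.1127  0.1433] yaw -35.4 tilt [ 0.065  0.003 -0.998] open 0.998 F [-0.7 -1.1 -0.4]
  j [-56.8  12.6 139.8   7.4  25.9 -28.1]  dx dy dz twist: [-3.58 -0.24  1.16] 0.6 from base 0.219
```

```bash
python3 - <<'E'
from h import *
go([.30,.06,.13],-36);go([.10,.06,.10],-36)
E
```

```text
t 9.22 pos [ 0.227  -0.1127  0.1433] yaw -35.4 tilt [ 0.065  0.003 -0.998] open 0.998 F [-0.7 -1.1 -0.4]
  j [-56.8  12.6 139.8   7.4  25.9 -28.1]  dx dy dz twist: [ -4.11 -18.24   1.86] 0.6 from base 0.306
t 9.22 pos [ 0.227  -0.1127  0.1433] yaw -35.4 tilt [ 0.065  0.003 -0.998] open 0.998 F [-0.7 -1.1 -0.4]
  j [-56.8  12.6 139.8   7.4  25.9 -28.1]  dx dy dz twist: [-20.55  -6.59   3.54] 0.6 from base 0.117
```

Emit:
{"name": "arm_command", "arguments": {
  "plan": [
    {"claw": 1, "dx": -4, "dy": -18, "dz": 2, "twist": 0.6},
    {"claw": 1, "dx": -4, "dy": -18, "dz": 2, "twist": 0.6},
    {"claw": 1, "dx": -4, "dy": -18, "dz": 2, "twist": 0.6},
    {"claw": 1, "dx": -4, "dy": -18, "dz": 2, "twist": 0.6},
    {"claw": 1, "dx": -4, "dy": -18, "dz": 2, "twist": 0.6},
    {"claw": 1, "dx": -20, "dy": -6.6, "dz": 3.5, "twist": 0.6},
    {"claw": 1, "dx": -20, "dy": -6.6, "dz": 3.5, "twist": 0.6},
    {"claw": 1, "dx": -20, "dy": -6.6, "dz": 3.5, "twist": 0.6}
  ]
}}

```text
time_s: 9.88
position: [0.2311, 0.073, 0.1496]
tcp_rot: [[0.812, -0.582, 0.041], [-0.582, -0.813, -0.005], [0.036, -0.02, -0.999]]
force: [0.7, -0.3, -0.0]
opening: 1.001
```

```bash
python3 - <<'E'
from h import *
go([.10,.06,.13],-36)
E
```

```text
t 9.88 pos [0.2311 0.073  0.1496] yaw -35.6 tilt [ 0.041 -0.005 -0.999] open 1.001 F [ 0.7 -0.3 -0. ]
  j [-10.   10.7 139.9   0.3  27.1  25.4]  dx dy dz twist: [-9.96  8.72  1.42] 0.4 from base 0.117
```

Emit:
{"name": "arm_command", "arguments": {
  "plan": [
    {"claw": 1, "dx": -12, "dy": 9, "dz": 4, "twist": 0},
    {"claw": 1, "dx": -12, "dy": 9, "dz": 4, "twist": 0}
  ]
}}

```text
time_s: 10.05
position: [0.202, 0.089, 0.1685]
tcp_rot: [[0.813, -0.582, 0.026], [-0.582, -0.813, -0.015], [0.029, -0.003, -1.0]]
force: [1.3, -0.1, 0.5]
opening: 1.0
```

Emit:
{"name": "arm_command", "arguments": {
  "plan": [
    {"claw": 1, "dx": -12, "dy": 9, "dz": 4, "twist": 0}
  ]
}}

```text
time_s: 10.13
position: [0.1818, 0.0988, 0.1793]
tcp_rot: [[0.812, -0.583, 0.018], [-0.583, -0.812, -0.024], [0.028, 0.009, -1.0]]
force: [0.3, 0.3, -0.2]
opening: 0.998
```

Emit:
{"name": "arm_command", "arguments": {
  "plan": [
    {"claw": 1, "dx": -12, "dy": 9, "dz": 4, "twist": 0}
  ]
}}

```text
time_s: 10.22
position: [0.1564, 0.1098, 0.1902]
tcp_rot: [[0.811, -0.585, 0.012], [-0.585, -0.811, -0.033], [0.029, 0.02, -0.999]]
force: [-0.0, 1.4, -0.6]
opening: 1.003
```

```bash
python3 - <<'E'
from h import *
go([.30,.02,.24],-36);go([.556,-.119,.22],-35.8)
E
```

```text
t 10.22 pos [0.1564 0.1098 0.1902] yaw -35.8 tilt [ 0.012 -0.033 -0.999] open 1.003 F [-0.   1.4 -0.6]
  j [  3.2  -2.  139.6  -2.9  41.8  41.1]  dx dy dz twist: [17.03 -1.03 -4.51] 0.2 from base 0.301
t 10.22 pos [0.1564 0.1098 0.1902] yaw -35.8 tilt [ 0.012 -0.033 -0.999] open 1.003 F [-0.   1.4 -0.6]
  j [  3.2  -2.  139.6  -2.9  41.8  41.1]  dx dy dz twist: [45.86 -4.78 -1.75] 0.0 from base 0.569
```

Emit:
{"name": "arm_command", "arguments": {
  "plan": [
    {"claw": 1, "dx": 17, "dy": -1, "dz": -5.5, "twist": 0},
    {"claw": 1, "dx": 17, "dy": -1, "dz": -5.5, "twist": 0},
    {"claw": 1, "dx": 17, "dy": -1, "dz": -5.5, "twist": 0},
    {"claw": 1, "dx": 17, "dy": -1, "dz": -5.5, "twist": 0},
    {"claw": 1, "dx": 32, "dy": -3, "dz": -5.5, "twist": 0},
    {"claw": 1, "dx": 45.8, "dy": -4.8, "dz": -5.5, "twist": 0},
    {"claw": 1, "dx": 45.8, "dy": -4.8, "dz": -5.5, "twist": 0},
    {"claw": 1, "dx": 45.8, "dy": -4.8, "dz": -5.5, "twist": 0}
  ]
}}

```text
time_s: 10.88
position: [0.4371, -0.0534, 0.254]
tcp_rot: [[0.81, -0.586, 0.017], [-0.585, -0.81, -0.034], [0.034, 0.018, -0.999]]
force: [0.4, 0.1, 1.2]
opening: 1.001
```

Emit:
{"name": "arm_command", "arguments": {
  "plan": [
    {"claw": 1, "dx": 13, "dy": -1, "dz": 0, "twist": 0},
    {"claw": 1, "dx": 13, "dy": -1, "dz": 0, "twist": 0},
    {"claw": 1, "dx": 13, "dy": -1, "dz": 0, "twist": 0},
    {"claw": 1, "dx": 13, "dy": -1, "dz": 0, "twist": 0},
    {"claw": 1, "dx": 13, "dy": -1, "dz": 0, "twist": 0}
  ]
}}

```text
time_s: 11.3
position: [0.5521, -0.124, 0.2599]
tcp_rot: [[0.809, -0.587, 0.023], [-0.586, -0.809, -0.037], [0.04, 0.017, -0.999]]
force: [0.5, -0.6, -0.4]
opening: 1.002
```

```bash
python3 - <<'E'
from h import *
s=bot.capture("scene");t=bot.capture("top")
crop("scene",s,240,160,350,290,4,"cs4"); crop("top",t,320,130,430,260,4,"ct4")
go([.556,-.119,.22],-35.8)
E
```

```text
t 11.40 pos [ 0.5476 -0.1211  0.2588] yaw -35.8 tilt [ 0.017 -0.034 -0.999] open 0.996 F [-0.   0.2  0.6]
  j [-23.1  22.3  90.   -1.6  66.1  13.4]  dx dy dz twist: [ 0.43 -0.73  3.88] -0.0 from base 0.569
```

View pics/cs4.png

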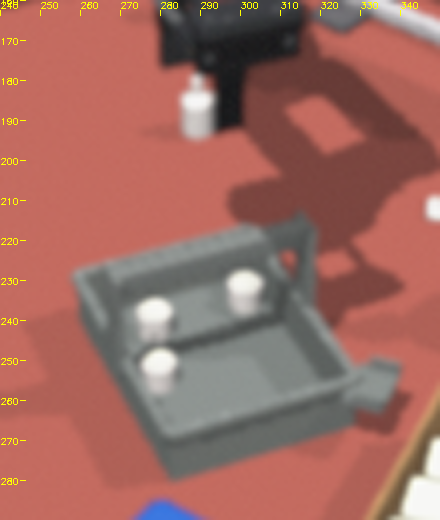

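View pics/ct4.png

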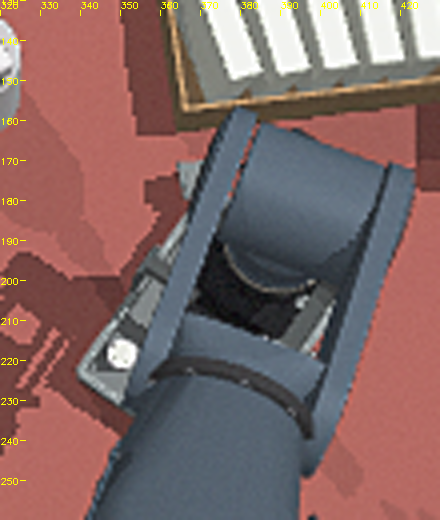

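```bash
python3 - <<'E'
from h import *
go([.550,-.127,.16],-35.8);go([.550,-.127,.096],-35.8)
E
```

```text
t 11.40 pos [ 0.5476 -0.1211  0.2588] yaw -35.8 tilt [ 0.017 -0.034 -0.999] open 0.996 F [-0.   0.2  0.6]
  j [-23.1  22.3  90.   -1.6  66.1  13.4]  dx dy dz twist: [0.21 0.17 9.89] -0.0 from base 0.564
t 11.40 pos [ 0.5476 -0.1211  0.2588] yaw -35.8 tilt [ 0.017 -0.034 -0.999] open 0.996 F [-0.   0.2  0.6]
  j [-23.1  22.3  90.   -1.6  66.1  13.4]  dx dy dz twist: [-1.000e-02  5.000e-02  1.629e+01] -0.0 from base 0.564
```

Emit:
{"name": "arm_command", "arguments": {
  "plan": [
    {"claw": 1, "dx": 0.2, "dy": 0.2, "dz": 3.5, "twist": 0},
    {"claw": 1, "dx": 0.2, "dy": 0.2, "dz": 7, "twist": 0},
    {"claw": 1, "dx": 0.2, "dy": 0.2, "dz": 10, "twist": 0},
    {"claw": 1, "dx": 0.1, "dy": 0.1, "dz": 12.5, "twist": 0},
    {"claw": 1, "dx": 0, "dy": 0, "dz": 14.5, "twist": 0},
    {"claw": 0.6, "dx": 0, "dy": 0, "dz": 16, "twist": 0},
    {"claw": 0.4, "dx": 0, "dy": 0, "dz": 16.3, "twist": 0},
    {"claw": 0.4, "dx": 0, "dy": 0, "dz": 16.3, "twist": 0}
  ]
}}

```text
time_s: 12.07
position: [0.5486, -0.1254, 0.0958]
tcp_rot: [[0.811, -0.585, 0.014], [-0.585, -0.811, -0.033], [0.031, 0.019, -0.999]]
force: [0.1, 0.2, -0.1]
opening: 0.856
```

```bash
python3 - <<'E'
from h import *
s=bot.capture("scene")
crop("scene",s,240,160,350,290,6,"cs5")
go([.550,-.127,.096],-35.8)
E
```

```text
t 12.12 pos [ 0.5497 -0.1259  0.0967] yaw -35.8 tilt [ 0.016 -0.034 -0.999] open 0.815 F [ 0.  -0.7  0.3]
  j [-23.5  35.3  98.2  -2.   44.9  13.7]  dx dy dz twist: [0.09 0.07 0.08] 0.0 from base 0.564
```

View pics/cs5.png

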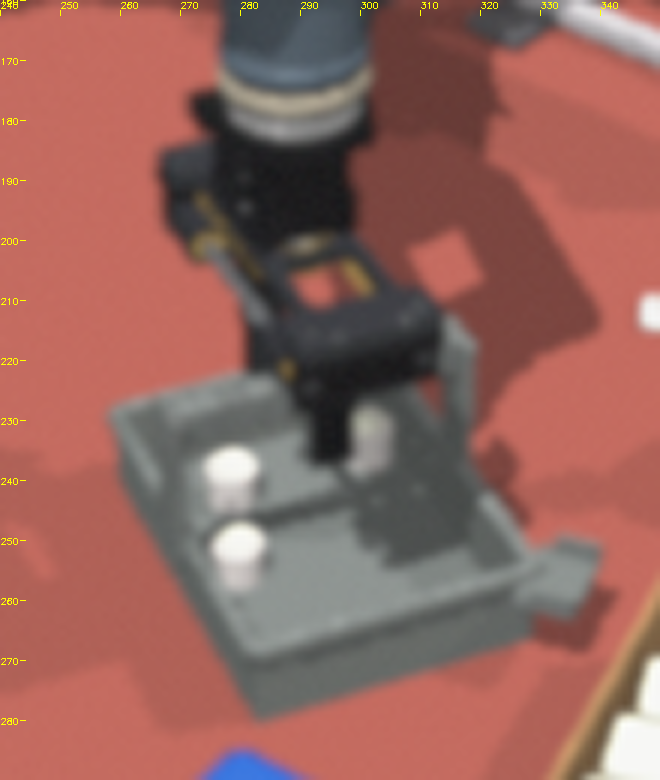

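The near finger tip at (292,235) hangs in front of the bar with the bar between the fingers, and the tote is unmoved. Closing.

Emit:
{"name": "arm_command", "arguments": {
  "plan": [
    {"claw": 0, "dx": 0, "dy": 0, "dz": 0, "twist": 0},
    {"claw": 0, "dx": 0, "dy": 0, "dz": 0, "twist": 0},
    {"claw": 0, "dx": 0, "dy": 0, "dz": 0, "twist": 0},
    {"claw": 0, "dx": 0, "dy": 0, "dz": 0, "twist": 0},
    {"claw": 0, "dx": 0, "dy": 0, "dz": 0, "twist": 0},
    {"claw": 0, "dx": 0, "dy": 0, "dz": 0, "twist": 0},
    {"claw": 0, "dx": 0, "dy": 0, "dz": 0, "twist": 0},
    {"claw": 0, "dx": 0, "dy": 0, "dz": 0, "twist": 0}
  ]
}}

```text
time_s: 12.78
position: [0.5502, -0.1262, 0.0968]
tcp_rot: [[0.811, -0.585, 0.018], [-0.585, -0.811, -0.035], [0.035, 0.018, -0.999]]
force: [1.8, -0.5, -0.5]
opening: 0.202
```

Emit:
{"name": "arm_command", "arguments": {
  "plan": [
    {"claw": 0, "dx": 0, "dy": 0, "dz": 0, "twist": 0},
    {"claw": 0, "dx": 0, "dy": 0, "dz": 0, "twist": 0},
    {"claw": 0, "dx": 0, "dy": 0, "dz": 0, "twist": 0},
    {"claw": 0, "dx": 0, "dy": 0, "dz": 0, "twist": 0}
  ]
}}

```text
time_s: 13.12
position: [0.5505, -0.1263, 0.0969]
tcp_rot: [[0.81, -0.585, 0.018], [-0.585, -0.81, -0.035], [0.035, 0.018, -0.999]]
force: [0.4, -0.3, 0.4]
opening: 0.163
```

Emit:
{"name": "arm_command", "arguments": {
  "plan": [
    {"claw": 0, "dx": 0, "dy": 0, "dz": -0.4, "twist": 0},
    {"claw": 0, "dx": 0, "dy": 0, "dz": -1, "twist": 0},
    {"claw": 0, "dx": 0, "dy": 0, "dz": -2, "twist": 0},
    {"claw": 0, "dx": 0, "dy": 0, "dz": -3.5, "twist": 0},
    {"claw": 0, "dx": 0, "dy": 0, "dz": -5, "twist": 0},
    {"claw": 0, "dx": 0, "dy": 0, "dz": -6.5, "twist": 0},
    {"claw": 0, "dx": 0, "dy": 0, "dz": -8, "twist": 0},
    {"claw": 0, "dx": 0, "dy": 0, "dz": -9, "twist": 0}
  ]
}}

```text
time_s: 13.78
position: [0.5489, -0.1231, 0.1888]
tcp_rot: [[0.811, -0.585, 0.02], [-0.584, -0.811, -0.035], [0.037, 0.017, -0.999]]
force: [-0.2, -1.1, -4.9]
opening: 0.159
```

```bash
python3 - <<'E'
from h import *
s=bot.capture("scene")
crop("scene",s,230,130,350,280,5,"cs6")
go([.550,-.127,.3],-35.8);print(bot.read_state()['moment'])
E
```

```text
t 13.83 pos [ 0.5499 -0.1235  0.1903] yaw -35.8 tilt [ 0.022 -0.037 -0.999] open 0.159 F [ 0.9  1.1 -2.9]
  j [-23.2  27.2  94.3  -1.7  56.6  13.5]  dx dy dz twist: [  0.65   0.47 -10.94] 0.0 from base 0.564
[-0.0896611  -0.14981427 -0.03199551]
```

View pics/cs6.png

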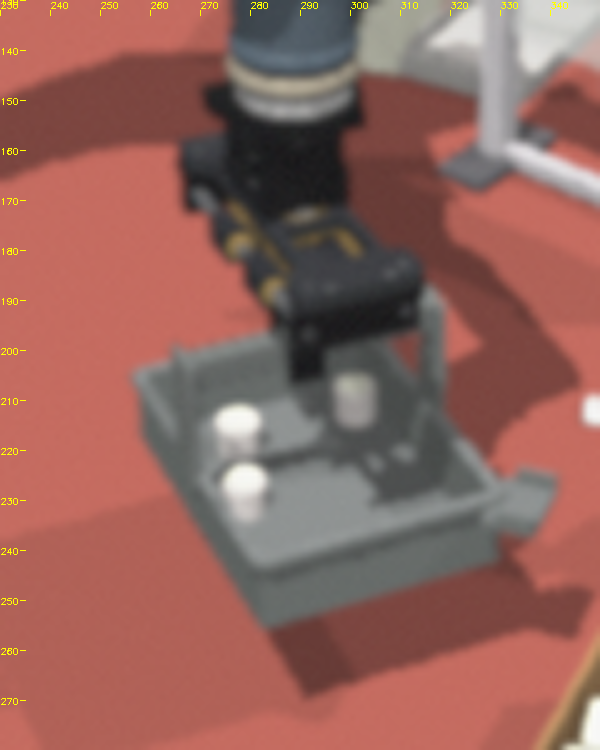

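Emit:
{"name": "arm_command", "arguments": {
  "plan": [
    {"claw": 0, "dx": 0, "dy": 0, "dz": -1.5, "twist": -2},
    {"claw": 0, "dx": 0, "dy": 0, "dz": -4, "twist": -7},
    {"claw": 0, "dx": 0, "dy": 0, "dz": -7, "twist": -13},
    {"claw": 0, "dx": 0, "dy": 0, "dz": -10.5, "twist": -19},
    {"claw": 0, "dx": 0, "dy": 0, "dz": -14, "twist": -25},
    {"claw": 0, "dx": 0, "dy": 0, "dz": -17, "twist": -31},
    {"claw": 0, "dx": 0, "dy": 0, "dz": -19, "twist": -36},
    {"claw": 0, "dx": 0, "dy": 0, "dz": -20, "twist": -40}
  ]
}}

```text
time_s: 14.5
position: [0.5461, -0.1162, 0.3936]
tcp_rot: [[0.997, 0.077, 0.027], [0.078, -0.996, -0.039], [0.024, 0.041, -0.999]]
force: [-0.1, -0.8, -3.4]
opening: 0.158
```

```bash
python3 - <<'E'
from h import *
go([.70,0,.42],90)
E
```

```text
t 14.50 pos [ 0.5461 -0.1162  0.3936] yaw 4.5 tilt [ 0.027 -0.039 -0.999] open 0.158 F [-0.1 -0.8 -3.4]
  j [-22.7  15.2  79.1  -1.4  83.4 -27. ]  dx dy dz twist: [ 16.31 -10.29  -2.67] -85.5 from base 0.7
```

Emit:
{"name": "arm_command", "arguments": {
  "plan": [
    {"claw": 0, "dx": 0.6, "dy": -0.4, "dz": -0.3, "twist": -3},
    {"claw": 0, "dx": 1.8, "dy": -1.1, "dz": -0.6, "twist": -8},
    {"claw": 0, "dx": 3.5, "dy": -2.2, "dz": -1, "twist": -14},
    {"claw": 0, "dx": 5.7, "dy": -3.6, "dz": -1.5, "twist": -20},
    {"claw": 0, "dx": 8, "dy": -5, "dz": -2, "twist": -26},
    {"claw": 0, "dx": 10, "dy": -6.3, "dz": -2.4, "twist": -32},
    {"claw": 0, "dx": 11.5, "dy": -7.2, "dz": -2.7, "twist": -38},
    {"claw": 0, "dx": 12.2, "dy": -7.7, "dz": -2.7, "twist": -42}
  ]
}}

```text
time_s: 15.17
position: [0.6625, -0.0272, 0.4196]
tcp_rot: [[0.684, 0.729, 0.028], [0.729, -0.684, -0.038], [-0.008, 0.046, -0.999]]
force: [-0.3, -0.2, -4.5]
opening: 0.156
```

```bash
python3 - <<'E'
from h import *
go([.80,0.02,.44],90)
E
```

```text
t 15.17 pos [ 0.6625 -0.0272  0.4196] yaw 46.8 tilt [ 0.028 -0.038 -0.999] open 0.156 F [-0.3 -0.2 -4.5]
  j [-11.1  24.7  60.9  -1.8  92.4 -58.1]  dx dy dz twist: [12.83  6.89 -1.83] -43.2 from base 0.8
```

Emit:
{"name": "arm_command", "arguments": {
  "plan": [
    {"claw": 0, "dx": 0.6, "dy": 0.3, "dz": -0.3, "twist": -3},
    {"claw": 0, "dx": 1.8, "dy": 1, "dz": -0.6, "twist": -8},
    {"claw": 0, "dx": 3.7, "dy": 2, "dz": -1, "twist": -14},
    {"claw": 0, "dx": 6, "dy": 3.2, "dz": -1.5, "twist": -20},
    {"claw": 0, "dx": 8.5, "dy": 4.6, "dz": -1.8, "twist": -26},
    {"claw": 0, "dx": 10.8, "dy": 5.8, "dz": -1.8, "twist": -32},
    {"claw": 0, "dx": 12.2, "dy": 6.6, "dz": -1.8, "twist": -38},
    {"claw": 0, "dx": 12.8, "dy": 6.9, "dz": -1.8, "twist": -43}
  ]
}}

```text
time_s: 15.83
position: [0.8016, 0.0208, 0.4362]
tcp_rot: [[-0.003, 1.0, 0.025], [0.999, 0.004, -0.036], [-0.036, 0.025, -0.999]]
force: [-1.5, -0.7, -4.2]
opening: 0.158
```

```bash
python3 - <<'E'
from h import *
s=bot.capture("scene");cv2.imwrite("pics/s7.png",s[:,:,::-1])
go([1.2,0.0,.64],90)
E
```

```text
t 15.88 pos [0.8018 0.0209 0.4358] yaw 90.3 tilt [ 0.025 -0.036 -0.999] open 0.156 F [ 1.2  0.4 -4.4]
  j [ -5.7  40.2  31.1  -2.  107.1 -96.7]  dx dy dz twist: [ -3.04  40.3  -19.34] 0.3 from base 1.2
```

View pics/s7.png

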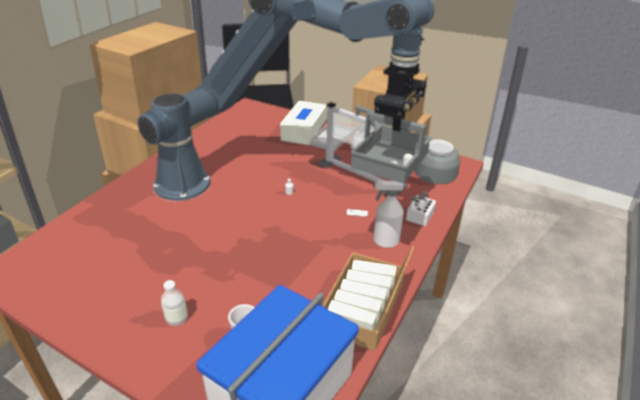

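The tote hangs level at (388,150) px, jars inside. Start levering at the reach limit.

Emit:
{"name": "arm_command", "arguments": {
  "plan": [
    {"claw": 0, "dx": 0, "dy": 1, "dz": -0.5, "twist": 0},
    {"claw": 0, "dx": 0, "dy": 3, "dz": -1, "twist": 0},
    {"claw": 0, "dx": 0, "dy": 5, "dz": -1.5, "twist": 0},
    {"claw": 0, "dx": 0, "dy": 7, "dz": -2, "twist": 0},
    {"claw": 0, "dx": 0, "dy": 12, "dz": -6, "twist": 0},
    {"claw": 0, "dx": 0, "dy": 16, "dz": -8, "twist": 0},
    {"claw": 0, "dx": 0, "dy": 20, "dz": -10, "twist": 0},
    {"claw": 0, "dx": 0, "dy": 20, "dz": -10, "twist": 0}
  ]
}}

```text
time_s: 16.55
position: [0.8565, 0.0208, 0.4609]
tcp_rot: [[-0.005, 0.998, 0.06], [0.999, 0.007, -0.036], [-0.037, 0.059, -0.998]]
force: [0.8, -0.5, -3.8]
opening: 0.156
```

Emit:
{"name": "arm_command", "arguments": {
  "plan": [
    {"claw": 0, "dx": 0, "dy": 20, "dz": -10, "twist": 0},
    {"claw": 0, "dx": 0, "dy": 20, "dz": -10, "twist": 0}
  ]
}}

```text
time_s: 16.72
position: [0.8655, 0.0203, 0.4648]
tcp_rot: [[-0.004, 0.995, 0.095], [0.999, 0.008, -0.036], [-0.037, 0.095, -0.995]]
force: [-1.7, 0.0, -3.8]
opening: 0.157
```

Emit:
{"name": "arm_command", "arguments": {
  "plan": [
    {"claw": 0, "dx": 0, "dy": 20, "dz": 0, "twist": 0},
    {"claw": 0, "dx": 0, "dy": 20, "dz": 0, "twist": 0}
  ]
}}

```text
time_s: 16.88
position: [0.8891, 0.0191, 0.4429]
tcp_rot: [[-0.004, 0.992, 0.129], [0.999, 0.009, -0.036], [-0.037, 0.129, -0.991]]
force: [-0.7, -0.6, -4.2]
opening: 0.157
```

```bash
python3 - <<'E'
from h import *
go([1.2,0.0,.64],90)
E
```

```text
t 16.88 pos [0.8891 0.0191 0.4429] yaw 90.2 tilt [ 0.129 -0.036 -0.991] open 0.157 F [-0.7 -0.6 -4.2]
  j [ -5.5  49.1  12.5  -1.4 110.9 -96.5]  dx dy dz twist: [ -2.77  33.35 -15.45] 0.2 from base 1.2
```

Emit:
{"name": "arm_command", "arguments": {
  "plan": [
    {"claw": 0, "dx": 0, "dy": 20, "dz": -10, "twist": 0}
  ]
}}

```text
time_s: 16.97
position: [0.8946, 0.0188, 0.4409]
tcp_rot: [[-0.004, 0.989, 0.145], [0.999, 0.01, -0.034], [-0.035, 0.144, -0.989]]
force: [-0.3, 0.0, -6.5]
opening: 0.16
```

Emit:
{"name": "arm_command", "arguments": {
  "plan": [
    {"claw": 0, "dx": 0, "dy": 20, "dz": -6, "twist": 0}
  ]
}}

```text
time_s: 17.05
position: [0.9018, 0.0187, 0.4464]
tcp_rot: [[-0.004, 0.985, 0.173], [0.999, 0.01, -0.034], [-0.035, 0.173, -0.984]]
force: [-0.2, 0.5, -2.7]
opening: 0.156
```

Emit:
{"name": "arm_command", "arguments": {
  "plan": [
    {"claw": 0, "dx": 0, "dy": 20, "dz": -6, "twist": 0}
  ]
}}

```text
time_s: 17.13
position: [0.9097, 0.0184, 0.4489]
tcp_rot: [[-0.004, 0.98, 0.201], [0.999, 0.011, -0.033], [-0.035, 0.2, -0.979]]
force: [0.1, 0.2, -3.3]
opening: 0.155
```

Emit:
{"name": "arm_command", "arguments": {
  "plan": [
    {"claw": 0, "dx": 0, "dy": 20, "dz": -6, "twist": 0}
  ]
}}

```text
time_s: 17.22
position: [0.9173, 0.0183, 0.4524]
tcp_rot: [[-0.004, 0.974, 0.228], [0.999, 0.012, -0.033], [-0.035, 0.228, -0.973]]
force: [-0.0, -0.2, -3.8]
opening: 0.156
```

```bash
python3 - <<'E'
from h import *
s=bot.capture("scene");crop("scene",s,330,0,480,200,4,"cs8");t=bot.capture("top");crop("top",t,270,50,410,200,4,"ct8")
go([1.2,0.0,.64],90)
E
```

```text
t 17.32 pos [0.9168 0.0183 0.453 ] yaw 90.2 tilt [ 0.228 -0.033 -0.973] open 0.157 F [-1.  -0.  -3.4]
  j [ -5.6  48.8  12.5  -0.6 105.5 -96.3]  dx dy dz twist: [ -2.59  31.81 -11.68] 0.2 from base 1.2
```

View pics/cs8.png

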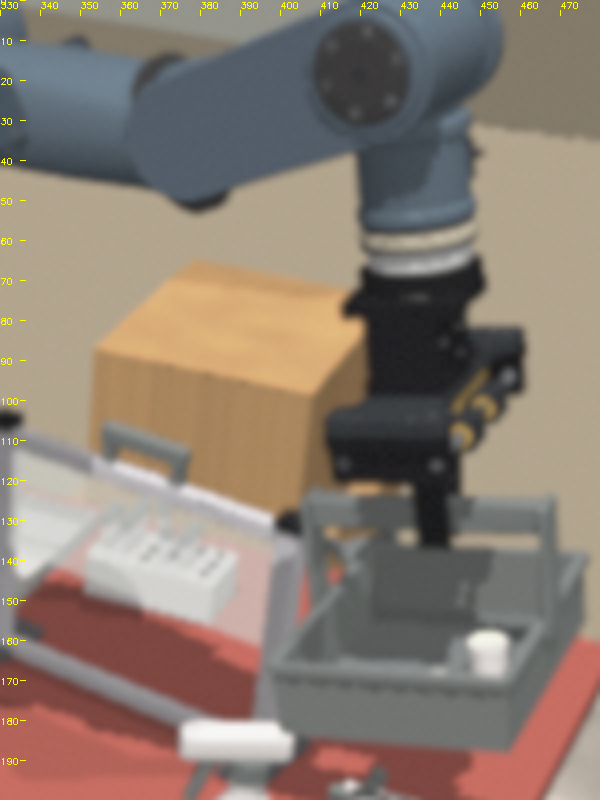

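View pics/ct8.png

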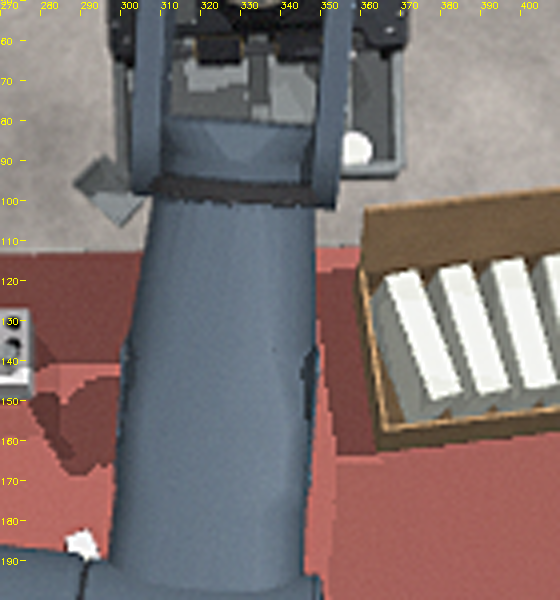

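```bash
python3 - <<'E'
from h import *
s=bot.read_state();R=s['tcp_rot'];p=s['position']
g=p-R[:,2]*.019
# tote axes: x = tool x, y: tote y = z_up x x ; tool z=-tote z, tool y = -tote y
for ang in (0,-5,-8,-13):   # rotation slip about tote x
    T=np.c_[R[:,0],-R[:,1],-R[:,2]]@cv2.Rodrigues(np.array([np.radians(ang),0,0]))[0]
    o=g-T@np.array([0,-.010,.115])
    W=lambda q:o+T@(np.array(q)/1000)
    print(ang,"floor normal",T[:,2].round(2),"bar+ %s bar- %s rim -x+y %s -x-y %s +x+y %s +x-y %s"%tuple(proj("scene",W(q))[0].round(0) for q in[(0,81,126),(0,-81,126),(-100,75,50),(-100,-75,50),(100,75,50),(100,-75,50)]))
    print("   top: -x+y %s -x-y %s +x+y %s"%tuple(proj("top",W(q))[0].round(0) for q in[(-100,75,50),(-100,-75,50),(100,75,50)]))
E
```

```text
0 floor normal [-0.23  0.03  0.97] bar+ [405. 123.] bar- [466. 125.] rim -x+y [396. 166.] -x-y [455. 170.] +x+y [421. 136.] +x-y [474. 138.]
   top: -x+y [370.  93.] -x-y [369.  40.] +x+y [301.  95.]
-5 floor normal [-0.31  0.03  0.95] bar+ [405. 126.] bar- [465. 123.] rim -x+y [399. 169.] -x-y [457. 168.] +x+y [424. 138.] +x-y [476. 136.]
   top: -x+y [370.  91.] -x-y [369.  38.] +x+y [301.  94.]
-8 floor normal [-0.36  0.03  0.93] bar+ [405. 128.] bar- [465. 121.] rim -x+y [400. 170.] -x-y [458. 166.] +x+y [425. 140.] +x-y [477. 135.]
   top: -x+y [370.  90.] -x-y [369.  36.] +x+y [301.  93.]
-13 floor normal [-0.44  0.03  0.9 ] bar+ [405. 131.] bar- [464. 119.] rim -x+y [403. 173.] -x-y [460. 164.] +x+y [427. 142.] +x-y [479. 132.]
   top: -x+y [370.  88.] -x-y [369.  34.] +x+y [301.  91.]
```

No slip: the rim corners at (396,166) and (455,170) match the model of the tote rigid in the jaws at 13° tilt. Continue.

Emit:
{"name": "arm_command", "arguments": {
  "plan": [
    {"claw": 0, "dx": 0, "dy": 20, "dz": -4, "twist": 0}
  ]
}}

```text
time_s: 17.4
position: [0.925, 0.0182, 0.4542]
tcp_rot: [[-0.004, 0.967, 0.253], [0.999, 0.013, -0.033], [-0.035, 0.253, -0.967]]
force: [-0.0, 1.0, -2.7]
opening: 0.159
```

Emit:
{"name": "arm_command", "arguments": {
  "plan": [
    {"claw": 0, "dx": 0, "dy": 20, "dz": -4, "twist": 0}
  ]
}}

```text
time_s: 17.48
position: [0.9336, 0.018, 0.4557]
tcp_rot: [[-0.004, 0.96, 0.28], [0.999, 0.014, -0.032], [-0.035, 0.28, -0.959]]
force: [0.4, -0.4, -3.2]
opening: 0.158
```

Emit:
{"name": "arm_command", "arguments": {
  "plan": [
    {"claw": 0, "dx": 0, "dy": 20, "dz": -4, "twist": 0}
  ]
}}

```text
time_s: 17.57
position: [0.9415, 0.0178, 0.4585]
tcp_rot: [[-0.004, 0.952, 0.306], [0.999, 0.014, -0.032], [-0.035, 0.306, -0.951]]
force: [-1.0, 0.3, -3.5]
opening: 0.154
```

Emit:
{"name": "arm_command", "arguments": {
  "plan": [
    {"claw": 0, "dx": 0, "dy": 20, "dz": -4, "twist": 0}
  ]
}}

```text
time_s: 17.65
position: [0.9487, 0.0177, 0.4623]
tcp_rot: [[-0.004, 0.943, 0.332], [0.999, 0.015, -0.031], [-0.034, 0.332, -0.943]]
force: [0.4, 0.3, -3.4]
opening: 0.156
```

Emit:
{"name": "arm_command", "arguments": {
  "plan": [
    {"claw": 0, "dx": 0, "dy": 20, "dz": -4, "twist": 0}
  ]
}}

```text
time_s: 17.73
position: [0.9554, 0.0177, 0.4671]
tcp_rot: [[-0.004, 0.934, 0.358], [0.999, 0.016, -0.03], [-0.034, 0.357, -0.933]]
force: [-0.9, 0.5, -3.8]
opening: 0.159
```

Emit:
{"name": "arm_command", "arguments": {
  "plan": [
    {"claw": 0, "dx": 0, "dy": 20, "dz": -4, "twist": 0}
  ]
}}

```text
time_s: 17.82
position: [0.9619, 0.0177, 0.4729]
tcp_rot: [[-0.004, 0.923, 0.384], [0.999, 0.017, -0.03], [-0.034, 0.383, -0.923]]
force: [-0.1, -0.2, -3.6]
opening: 0.16
```

```bash
python3 - <<'E'
from h import *
s=bot.capture("scene");crop("scene",s,330,0,490,200,4,"cs9")
go([1.2,0.0,.64],90)
E
```

```text
t 17.87 pos [0.9625 0.0176 0.4745] yaw 90.2 tilt [ 0.388 -0.03  -0.921] open 0.157 F [ 0.6 -0.3 -3.5]
  j [ -5.7  48.4  12.5   0.5  96.3 -96.2]  dx dy dz twist: [-2.42 28.27 -5.98] 0.2 from base 1.2
```

View pics/cs9.png

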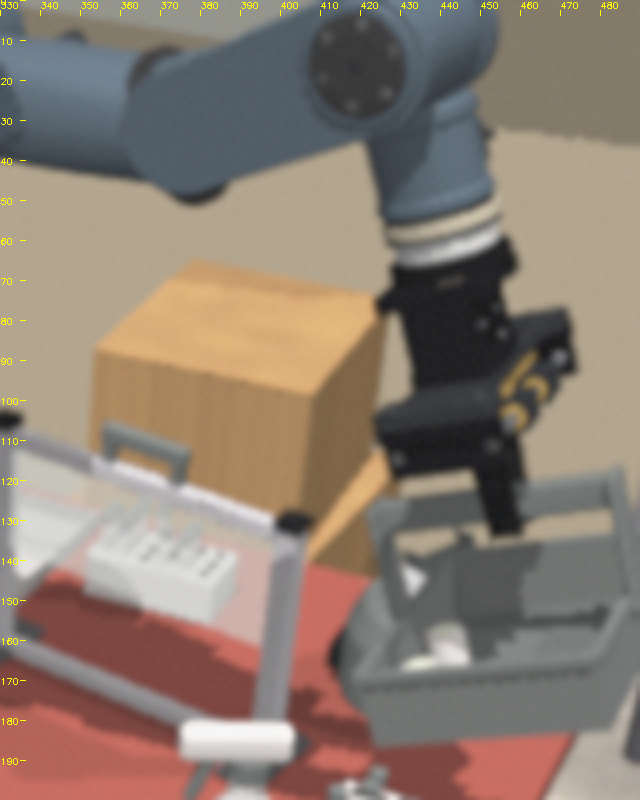

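All three jars now sit along the robot-side (+y) wall, near (431,145), (440,160) and (432,166). I'll tilt a little more, then twist so that +x runs downhill.

Emit:
{"name": "arm_command", "arguments": {
  "plan": [
    {"claw": 0, "dx": 0, "dy": 20, "dz": -4, "twist": 0}
  ]
}}

```text
time_s: 17.95
position: [0.9677, 0.0177, 0.4793]
tcp_rot: [[-0.004, 0.913, 0.409], [0.999, 0.018, -0.029], [-0.034, 0.409, -0.912]]
force: [0.8, -0.4, -5.2]
opening: 0.163
```

Emit:
{"name": "arm_command", "arguments": {
  "plan": [
    {"claw": 0, "dx": 0, "dy": 20, "dz": -4, "twist": 0}
  ]
}}

```text
time_s: 18.03
position: [0.973, 0.0178, 0.4871]
tcp_rot: [[-0.004, 0.901, 0.434], [0.999, 0.019, -0.028], [-0.034, 0.434, -0.9]]
force: [0.7, 0.6, -3.0]
opening: 0.157
```

Emit:
{"name": "arm_command", "arguments": {
  "plan": [
    {"claw": 0, "dx": 0, "dy": 20, "dz": -4, "twist": 0}
  ]
}}

```text
time_s: 18.12
position: [0.9778, 0.0178, 0.4957]
tcp_rot: [[-0.004, 0.888, 0.459], [0.999, 0.019, -0.028], [-0.033, 0.459, -0.888]]
force: [0.1, 0.2, -4.0]
opening: 0.157
```

Emit:
{"name": "arm_command", "arguments": {
  "plan": [
    {"claw": 0, "dx": 0, "dy": -1, "dz": 0, "twist": -2},
    {"claw": 0, "dx": 0, "dy": -2, "dz": 0, "twist": -6},
    {"claw": 0, "dx": 0, "dy": -3, "dz": 0, "twist": -11},
    {"claw": 0, "dx": 0, "dy": -4, "dz": 0, "twist": -17},
    {"claw": 0, "dx": 0, "dy": -5, "dz": 0, "twist": -23},
    {"claw": 0, "dx": 0, "dy": -6, "dz": 0, "twist": -29},
    {"claw": 0, "dx": 0, "dy": -7, "dz": 0, "twist": -34},
    {"claw": 0, "dx": 0, "dy": -8, "dz": 0, "twist": -38}
  ]
}}

```text
time_s: 18.78
position: [0.9061, 0.0163, 0.46]
tcp_rot: [[-0.553, 0.695, 0.46], [0.773, 0.634, -0.028], [-0.311, 0.34, -0.887]]
force: [0.8, -0.0, -3.4]
opening: 0.156
```

```bash
python3 - <<'E'
from h import *
s=bot.capture("scene");crop("scene",s,330,0,490,200,4,"cs10")
go([.8,0.1,.45],90)
E
```

```text
t 18.83 pos [0.904  0.0165 0.4587] yaw 125.7 tilt [ 0.456 -0.028 -0.889] open 0.157 F [-2.3 -1.  -5.6]
  j [  -6.5   36.5   39.6    1.4   76.7 -135.5]  dx dy dz twist: [12.5  -2.23 -4.2 ] 35.7 from base 0.806
```

View pics/cs10.png

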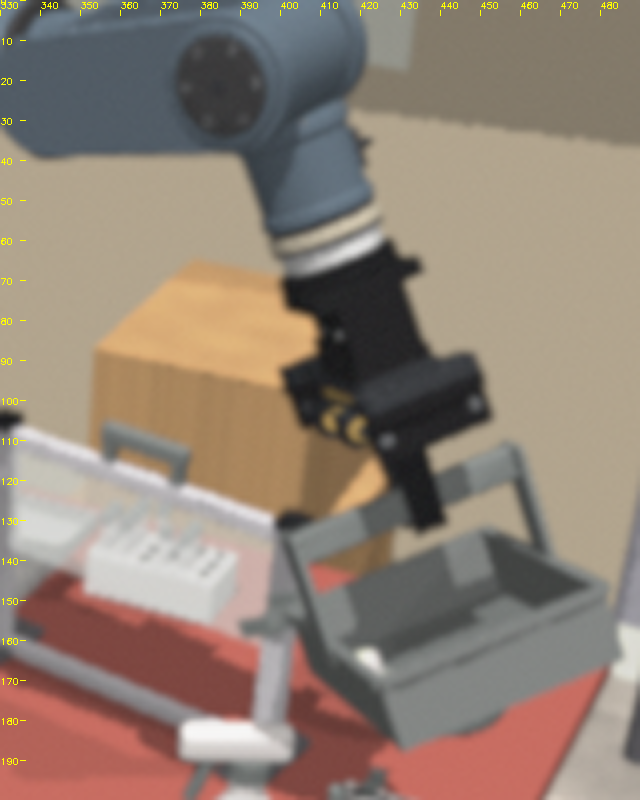

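Emit:
{"name": "arm_command", "arguments": {
  "plan": [
    {"claw": 0, "dx": 0, "dy": 0, "dz": 0, "twist": -3},
    {"claw": 0, "dx": 0, "dy": 0, "dz": 0, "twist": -8},
    {"claw": 0, "dx": 0, "dy": 0, "dz": 0, "twist": -14},
    {"claw": 0, "dx": 0, "dy": 0, "dz": 0, "twist": -19},
    {"claw": 0, "dx": 0, "dy": 0, "dz": 0, "twist": -23},
    {"claw": 0, "dx": 0, "dy": 0, "dz": 0, "twist": -23},
    {"claw": 0, "dx": 0, "dy": 0, "dz": 0, "twist": -23},
    {"claw": 0, "dx": 0, "dy": 0, "dz": 0, "twist": -23}
  ]
}}

```text
time_s: 19.5
position: [0.9042, 0.0165, 0.4593]
tcp_rot: [[-0.782, 0.425, 0.457], [0.465, 0.885, -0.028], [-0.416, 0.191, -0.889]]
force: [-0.2, 0.5, -4.2]
opening: 0.155
```

```bash
python3 - <<'E'
from h import *
s=bot.capture("scene");crop("scene",s,370,80,490,200,5,"cs11");t=bot.capture("top");crop("top",t,260,40,420,200,4,"ct11")
go([.8,0.1,.45],90)
E
```

```text
t 19.60 pos [0.9041 0.0165 0.4589] yaw 149.3 tilt [ 0.456 -0.028 -0.889] open 0.156 F [-0.6 -0.7 -3.4]
  j [  -6.5   36.5   39.6    1.4   76.7 -158.4]  dx dy dz twist: [12.39  2.81 -4.19] 59.3 from base 0.806
```

View pics/cs11.png

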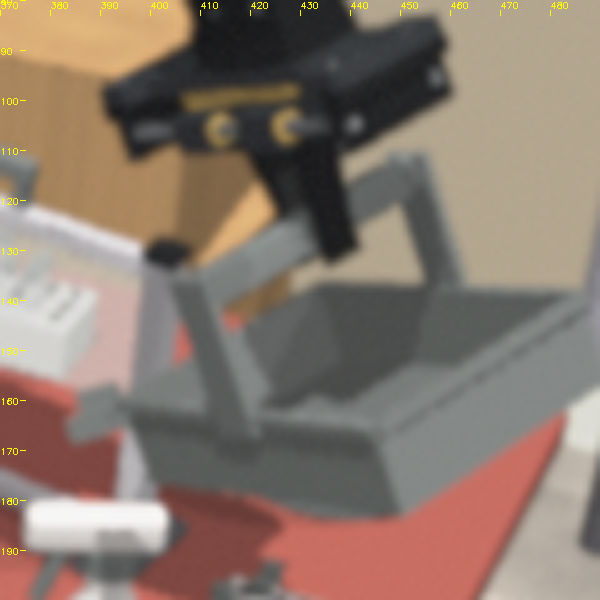

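View pics/ct11.png

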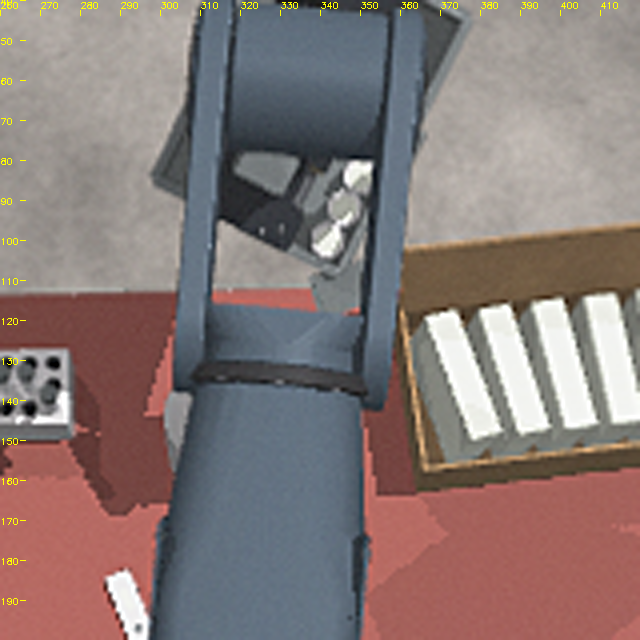

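```bash
cat >> h.py <<'E'
def tote(off=-.010):
    s=bot.read_state();R=s['tcp_rot'];p=s['position'];g=p-R[:,2]*.019
    T=np.c_[R[:,0],-R[:,1],-R[:,2]];return g-T@np.array([0,off,.115]),T
def intote(n,px,h=.028):
    o,T=tote();f=lambda q:proj(n,o+T@np.array([q[0],q[1],h]))[0]-px
    return (least_squares(f,[0,0]).x*1000).round(0)
E
python3 - <<'E'
from h import *
for px in[(341.7,100),(345.7,92),(349,84)]: print(intote("top",px))
o,T=tote(); print("normal",T[:,2],"downhill in tote deg",np.degrees(np.arctan2(*( -T.T[[1,0],2]))))
for q in [(96,71,4),(100,75,50),(-100,75,50),(100,-75,50)]: print(q,proj("top",o+T@(np.array(q)/1000)),proj("scene",o+T@(np.array(q)/1000)))
E
```

```text
[84. 55.]
[58. 54.]
[33. 53.]
normal [-0.45639027  0.02774179  0.88934713] downhill in tote deg 24.54709400708058
(96, 71, 4) [[344.51384613 105.65707535]] [[400.1570597  175.31420705]]
(100, 75, 50) [[345.57462076 108.69421218]] [[392.66747121 160.7138823 ]]
(-100, 75, 50) [[378.24407077  44.68456092]] [[443.23607959 165.730348  ]]
(100, -75, 50) [[299.35694388  84.99167348]] [[432.07606448 136.90357899]]
```

The jars are in a touching row along the +y wall, packed into the lip corner at about (84,55), (58,54) and (33,53) mm. I'll turn the downhill direction fully towards the corner and bring the tote gently back over the table.

```bash
python3 - <<'E'
from h import *
p=bot.read_state()['position']; go(p+[-.09,.0,.02],90)
E
```

```text
t 19.60 pos [0.9041 0.0165 0.4589] yaw 149.3 tilt [ 0.456 -0.028 -0.889] open 0.156 F [-0.6 -0.7 -3.4]
  j [  -6.5   36.5   39.6    1.4   76.7 -158.4]  dx dy dz twist: [ 6.21 -3.44 -5.89] 59.3 from base 0.814
```

Emit:
{"name": "arm_command", "arguments": {
  "plan": [
    {"claw": 0, "dx": 0.2, "dy": -0.1, "dz": -0.2, "twist": 1},
    {"claw": 0, "dx": 0.8, "dy": -0.4, "dz": -0.7, "twist": 3},
    {"claw": 0, "dx": 1.8, "dy": -1, "dz": -1.7, "twist": 6},
    {"claw": 0, "dx": 3, "dy": -1.7, "dz": -2.9, "twist": 9},
    {"claw": 0, "dx": 4.3, "dy": -2.4, "dz": -4.1, "twist": 12},
    {"claw": 0, "dx": 5.4, "dy": -3, "dz": -5.1, "twist": 14},
    {"claw": 0, "dx": 6, "dy": -3.3, "dz": -5.7, "twist": 15},
    {"claw": 0, "dx": 6.2, "dy": -3.4, "dz": -5.9, "twist": 15}
  ]
}}

```text
time_s: 20.27
position: [0.8131, 0.0169, 0.4811]
tcp_rot: [[-0.645, 0.612, 0.458], [0.678, 0.735, -0.028], [-0.354, 0.292, -0.888]]
force: [1.5, 0.5, -3.1]
opening: 0.157
```

Emit:
{"name": "arm_command", "arguments": {
  "plan": [
    {"claw": 0, "dx": 0, "dy": 0, "dz": 0, "twist": 0},
    {"claw": 0, "dx": 0, "dy": 0, "dz": 0, "twist": 0},
    {"claw": 0, "dx": 0, "dy": 0, "dz": 0, "twist": 0},
    {"claw": 0, "dx": 0, "dy": 0, "dz": 0, "twist": 0}
  ]
}}

```text
time_s: 20.6
position: [0.8137, 0.0169, 0.4803]
tcp_rot: [[-0.645, 0.612, 0.457], [0.678, 0.735, -0.028], [-0.353, 0.292, -0.889]]
force: [-0.1, -0.4, -3.7]
opening: 0.155
```

```bash
python3 - <<'E'
from h import *
s=bot.capture("scene");cv2.imwrite("pics/s12.png",s[:,:,::-1]);t=bot.capture("top");crop("top",t,240,50,400,200,5,"ct12");cv2.imwrite("pics/t12.png",t[:,:,::-1])
go([.8,0.1,.45],90)
o,T=tote(); print("normal",T[:,2],"downhill",np.degrees(np.arctan2(*( -T.T[[1,0],2]))))
for q in [(96,71,4),(100,75,50),(-100,75,50),(100,-75,50)]: print(q,o+T@(np.array(q)/1000),proj("top",o+T@(np.array(q)/1000)),proj("scene",o+T@(np.array(q)/1000)))
E
```

```text
t 20.70 pos [0.8136 0.0169 0.4802] yaw 133.6 tilt [ 0.457 -0.028 -0.889] open 0.160 F [ 0.1  0.4 -3.6]
  j [  -7.3   26.3   54.5    1.8   72.  -144.4]  dx dy dz twist: [7.57 4.4  1.83] 43.6 from base 0.806
normal [-0.45714739  0.02781643  0.88895586] downhill 39.58550150604058
(96, 71, 4) [0.74410644 0.01983847 0.3408695 ] [[334.47148892 132.88902621]] [[374.25899614 154.99523579]]
(100, 75, 50) [0.71804822 0.02088928 0.37918223] [[334.71015997 137.04655768]] [[366.89013976 140.52920447]]
(-100, 75, 50) [ 0.84707391 -0.11464316  0.44977492] [[383.57816954  83.01902456]] [[394.83158065 151.68798495]]
(100, -75, 50) [0.80988272 0.13111634 0.42295918] [[294.65171603 101.14410713]] [[413.3227418  118.87872731]]
```

View pics/s12.png

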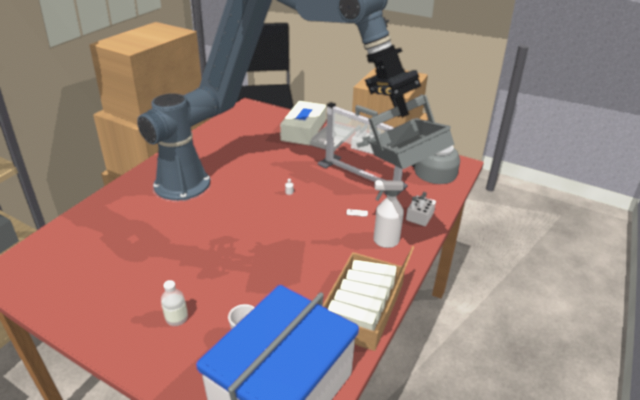

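View pics/ct12.png

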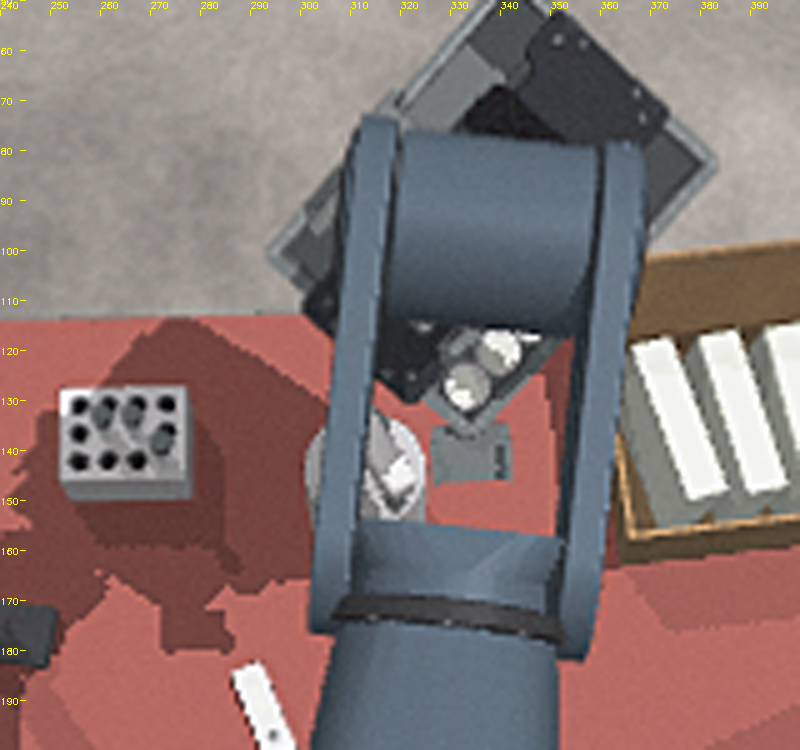

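View pics/t12.png

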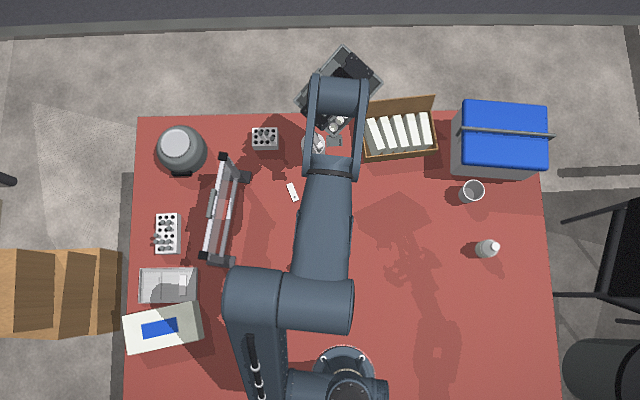

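Downhill now points at 39.6° in tote axes (the corner lies at 36.5°), with a 27° tilt. In the enlarged top view, jars show at (333,127) and (340,120), with the third partly hidden behind the wrist at about (345,115). The screen is still up, and the other objects are where they were. Handing in.

```bash
python3 - <<'E'
from h import *
print(proj("scene",[.553,.393,.285]),tri((363,112),(215.5,207)))
for px in[(333,127),(339.5,119.5),(345,115)]: print(intote("top",px))
print(bot.hand_in())
E
```

```text
[[365.24301827 108.40313276]] (array([0.54588506, 0.38041348, 0.27313788]), np.float64(0.8494827578354857))
[84. 54.]
[56. 54.]
[36. 57.]
the job is handed in; nothing more can be done
None
```

I did both parts in the order asked and handed the job in at about 20.8 s of the 54 s. No verdict was reported.

**Screen:** I lifted it by its handle until it hit the end stop. Lift force rose from about 9 N to 30 N with no further travel. A last two-view measurement put the handle at about 0.273 m (0.275 m is fully up), and it stayed up after release.

**Tilting:** The moves only allow a turn about the tool's own axis, so I got the tilt by repeatedly pushing against the arm's reach limit. I tested this empty first, reduced that leftover lean to about 2°, and only then gripped the tote.

**Jars:** I tilted the tote so the jars slid to its +y wall, then twisted it so they slid along that wall into the lip corner. It is held at about 27°, sloping down at 39.6° in the tote's axes; the corner lies at 36.5°.

**Last checks:**
- **Jar positions:** all three jars are in the tote, in a touching row from the corner along the +y wall. They are at about (84,54), (56,54) and (36,57) mm in tote axes.
- **Third jar:** it was partly hidden behind the wrist in the final picture, so its last position is less certain. An earlier view had it at (33,53) mm.
- **Not a tight cluster:** the furthest jar is about 62–66 mm from the corner. I left it because rearranging them risked disturbing them.
- **Grip and surroundings:** the tote had not slipped in the grip when I checked at 13° tilt. The other objects looked unmoved in the last pictures.

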